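# Change over the drilling vise to torque and restock the blank lane

## Task

Change over the drilling vise: put the finished (drilled) blank from it into the blue tub, clamp the oldest blank, the one at the low front end of the sloped lane, in its place, and press the torque wrench on the vise screw down until it clicks, stopping at once. Refill the lane from its upper end with all the new blanks from the red mat, lying lengthwise and in one line behind the old stock. Leave the other things on the bench alone.

Things in the scene. Friction and masses are not known exactly. Their poses are not given: they have to be found in the camera images.
- finished_mid (a point): the finished blank, paler wood with a dark 15 mm hole drilled through its middle, at first lying loose between the vise jaws, its length along them; same size as the others: hardwood blank, 64 mm long by 34 x 34 mm, 65 g; the point is its centre, x along its length
- old1_mid (a point): old stock, at first the front (lowest, oldest) blank in the lane, dark wood with pale waxed ends; hardwood blank, 64 mm long by 34 x 34 mm, 65 g; the point is its centre, x along its length
- old2_mid (a point): old stock, at first the second blank in the lane; after the front one is taken it slides down to the front stop by itself; hardwood blank, 64 mm long by 34 x 34 mm, 65 g; the point is its centre, x along its length
- new1_mid (a point): new stock on the red mat, dark wood with pale waxed ends, may be absent; hardwood blank, 64 mm long by 34 x 34 mm, 65 g; the point is its centre, x along its length
- new2_mid (a point): new stock on the red mat, dark wood with pale waxed ends, may be absent; hardwood blank, 64 mm long by 34 x 34 mm, 65 g; the point is its centre, x along its length
- new3_mid (a point): new stock on the red mat, dark wood with pale waxed ends, may be absent; hardwood blank, 64 mm long by 34 x 34 mm, 65 g; the point is its centre, x along its length
- new4_mid (a point): new stock on the red mat, dark wood with pale waxed ends, may be absent; hardwood blank, 64 mm long by 34 x 34 mm, 65 g; the point is its centre, x along its length
- vise: low blue drilling vise, bolted down, base 210 x 100 mm; origin on the bench under the seat's middle, x along the screw towards the wrench, y along the jaws. Bed 30 mm above the bench; steel jaws 90 mm long rise 14 mm above it (upper 6 mm bevelled 45 degrees as a lead-in). Fixed jaw face at x = -17 mm; moving jaw face at x = +24 mm when the screw reads 0, closing 8 mm per rad to +17 mm
- vise_seat (a point): centre of a blank seated and clamped in the vise, on the bed, 47 mm above the bench; axes as the vise, so the blank's length goes along y; the upper 20 mm of the blank stands clear of the jaws. A blank let go a few mm towards +x is pushed home by the moving jaw; along y within 20 mm will do
- screw_axis (a point): on the vise screw's axis (along the vise's x, 40 mm above the bench), in the plane in which the wrench swings, 131 mm out from the seat. Screw and wrench turn about it
- wrench_grip (a point): middle of the black rubber sleeve (90 mm long, 27 mm diameter, red bands) of the torque wrench, 175 mm from screw_axis; its y runs outwards along the sleeve (end 38 mm farther), x along the screw. It stays on the screw, starts 57 to 86 degrees above level on the vise's +y side; swing the sleeve down to tighten. Pinch it across x from above: it turns between the pads
- vise_screw (a joint): angle of the vise screw in rad, grows as it tightens. Starts at 0 to 0.2, turns easily (a few N at the sleeve), stays where it is left; at 0.9 the blank is clamped and it stops dead. Clamped means above 0.86
- wrench_click (a joint): break-over joint of the torque wrench, 35 mm from the screw axis, in rad. 0 (straight) until the set torque, about 15 N down at the sleeve; then it clicks: the force stops rising and falls off (to half at 0.2) as the handle bends down, this angle growing to a hard stop at 0.28. It springs back when let go. It has clicked at 0.06; beyond 0.20 is pushing on past the click
- lane_deck: plywood lane with a floor of white rollers, sloping 12 degrees; origin on the floor at the inner face of the front (low) stop, x up the lane, y across, z square to the floor. Inner length 345 mm, open at the top end, 40 mm wide between rails 7 mm high; stop 20 mm high. Floor 30 mm above the bench at the stop, 102 mm at the top. Blanks lie lengthwise nose to tail and slide down by themselves
- lane_front (a point): centre of a blank that lies against the front stop; orientation as lane_deck
- lane_load (a point): where to load: centre of a blank lying on the lane floor near the upper end, 304 mm up the lane; orientation as lane_deck. Let go there, a blank slides down to the queue; free also when four blanks are already in the lane
- mat: fixed red mat on a board 100 x 370 mm, top 4 mm above the bench; origin under its centre. The new blanks lie on it, 90 mm apart
- tub: fixed blue tub for finished blanks, outside 160 (x) x 190 (y) x 72 mm high, walls and floor 5 mm; origin on the bench under its centre
- oil_bottle: clear bottle 48 mm diameter, 150 mm tall, bystander; origin under its centre
- wax_tin: amber jar 70 mm diameter, 55 mm tall, bystander; origin under its centre
- mallet: wooden mallet, head 90 x 60 x 65 mm, handle along x, bystander; origin under the head
- honing_guide: aluminium chisel honing guide, 50 x 64 x 32 mm, bystander; origin under its centre
- block_plane: small steel block plane 150 x 45 x 45 mm, bystander; origin under its centre

How it is judged:
On the way, in this order (a step that is already met when the one before it is completed fails the run):
1. the finished blank lies in the blue tub, let go (x of finished_mid in the frame of tub between -0.075 and 0.075 m and y of finished_mid in the frame of tub between -0.09 and 0.09 m and z of finished_mid in the frame of tub between 0 and 0.055 m and contact force between the fingers and finished below 0.2 N), for 0.2 s.
2. the oldest blank lies seated between the vise jaws, lengthwise along them, let go (x of old1_mid in the frame of vise_seat between -0.007 and 0.007 m and y of old1_mid in the frame of vise_seat between -0.02 and 0.02 m and z of old1_mid in the frame of vise_seat between -0.004 and 0.005 m and angle between the x axis of old1_mid and the y axis of vise_seat, either way round below 0.12 rad and contact force between the fingers and old1 below 0.2 N), for 0.2 s.
3. with the blank between the jaws and the vise closed, the wrench clicks (all of step 2 and value of joint wrench_click above 0.06 rad and value of joint vise_screw above 0.86 rad), for 0.05 s.
At the end, for the whole second after the job is handed in: Finished blank in the tub; oldest blank seated in the vise (7 mm across, 20 mm along, 7 degrees), screw above 0.86 rad, wrench let go and straight; other old blank at the front stop (12 mm); all new blanks behind it in the lane, flat on the floor, lengthwise within 9 degrees, at rest (all of step 1 and all of step 2 and value of joint vise_screw above 0.86 rad and value of joint wrench_click below 0.03 rad and distance between old2_mid and lane_front below 0.012 m and x of old2_mid in the frame of lane_deck between 0.02 and 0.325 m and y of old2_mid in the frame of lane_deck between -0.01 and 0.01 m and z of old2_mid in the frame of lane_deck between 0.01 and 0.023 m and angle between the x axis of each of old2_mid, new1_mid, new2_mid, new3_mid, new4_mid and the x axis of lane_deck, either way round below 0.15 rad and linear speed of each of old2, new1, new2, new3, new4 below 0.02 m/s and x of new1_mid in the frame of lane_deck between 0.02 and 0.325 m and y of new1_mid in the frame of lane_deck between -0.01 and 0.01 m and z of new1_mid in the frame of lane_deck between 0.01 and 0.023 m and x of new2_mid in the frame of lane_deck between 0.02 and 0.325 m and y of new2_mid in the frame of lane_deck between -0.01 and 0.01 m and z of new2_mid in the frame of lane_deck between 0.01 and 0.023 m and x of new3_mid in the frame of lane_deck between 0.02 and 0.325 m and y of new3_mid in the frame of lane_deck between -0.01 and 0.01 m and z of new3_mid in the frame of lane_deck between 0.01 and 0.023 m and x of new4_mid in the frame of lane_deck between 0.02 and 0.325 m and y of new4_mid in the frame of lane_deck between -0.01 and 0.01 m and z of new4_mid in the frame of lane_deck between 0.01 and 0.023 m); the robot touches nothing.
It fails at once if the wrench is pushed on past the click (bent beyond 0.20 rad) (value of joint wrench_click above 0.2 rad).
It fails at once if a bystander is shifted by more than 5 cm or overturned (distance of any of oil_bottle, wax_tin, mallet, honing_guide, block_plane from where it was at the start of the episode above 0.05 m or angle between any of oil_bottle, wax_tin, mallet, honing_guide, block_plane's own z axis and vertical above 0.6 rad).
Of new1, new2, new3, new4 only 2 to 4 are there at a start; the rules pass over those that are not, and their reading is None.
At some moment in a run one of new1, new2, new3, new4 may be knocked a few centimetres aside while the robot is not near it.
Once in a run the grip may slacken for a moment while it holds something.
It also fails if it takes over 210 s, if anything falls off the work surface, if the arm or the gripper's body presses on something with over 40 N, if the wrist force passes 120 N, or if a joint passes its speed limit or range.

## Robot

A 7-joint arm with a two-finger parallel gripper is mounted at the origin on the work surface. World frame = base frame: x ahead of the robot, y to its left, z up, the work surface at z = 0. Lengths are in m, angles in rad, forces in N, time in s.
With the tool pointing down it reaches from about 0.4 to 0.85 m from the base axis. Payload 10.4 kg.
Tool frame: the origin (TCP) lies on the mounting face of the last link; the fingertips stand r.tips_ahead ahead of it and the grasp point (between the pads) lies 164 mm ahead of it (r.tips_ahead is the distance from the TCP to the fingertips, in m); z points along the fingers, y is the line along which they close (so a half turn about z gives the same grasp; the last joint's range is limited). The gripper opens to 87 mm and grips with 3 to 60 N. Pads are 19 mm wide; open, the fingers measure 117 mm over their backs; the gripper's body (75 mm by 190 mm) begins 51 mm behind the grasp point.
Start: joints at [1.127, 0.332, -0.065, 1.46, 0.022, 1.35, -0.088], TCP at [0.255, -0.57, 0.405] pointing down, gripper open.
Joint ranges: [-2.6, 2.6], [-0.5, 2.12], [-1.47, 1.34], [0.16, 2.42], [-1.27, 4.41], [0.06, 2.06], [-2.6, 2.6]. Speed limits (rad/s): [2.22, 2.22, 2.79, 2.79, 3.14, 3.14, 3.14].

## Interface

Orientations are given as a unit quaternion [x, y, z, w].
In Python, from bench import telemetry, imaging, job, r gives the robot as it stands.
- The arm moves only by the tool move_arm, never from a script. Its argument "steps" is a list of rows, each an object of numbers: "dx", "dy", "dz": the shift along the tool's x, y, z in cm; "spin": the turn about the tool's z in rad. In form: [{"dx": .., "dy": .., "dz": .., "spin": ..}, ...]. A call has 1 to 12 rows; each row shifts and turns the commanded pose from where the row before left it, along the tool's axes as they then stand; what a row does not reach is not made up. A row lasts 1/10 s, in which the tool goes at most 50 mm and 8.59 degrees, less where a joint would pass 70% of its speed; a pose out of reach is approached as far as the arm can. A call with a gripper value outside its range is refused whole. "claw" is the finger opening in cm, from 0 to 8.7, set as the call begins (left out, the last holds). The fingers move at their own pace and stop on an object; "squeeze" is the grip in N (left out, the last holds). Time passes only in rows, so rows that do not move let the fingers close. It gives the time, the measured TCP pose, the force, the opening and the grip force at its end, in the units of the state.
- telemetry.read_state(): the state, without advancing time (a new reading comes with each control period).
- imaging.camera(name): name is "side" or "top" or "wrist"; returns a dict with "img" (420x560x3 uint8, red, green, blue), "camera_matrix" (3x3 intrinsics, pixels), "R" (3x3) and "t" (3): a world point X has camera coordinates R X + t. Camera axes: x right, y down, z forward; pixel columns grow to the right and rows downward; lengths in m; the calibration is good to about 2 mm. A picture is of the moment at which its call begins. There is no depth.
- job.close_job(): hands the job in; it is judged then, once.
The state is a dict: "time": time; "joint_positions": joint angles; "joint_vel": joint speeds; "joint_torque": joint torques, N m; "ee_pos": TCP position; "eef_rot": TCP orientation; "ft_force": force on the tool from outside, world axes, zero at the start; "torque": the same for the moment, N m; "width": finger opening in m; "grip_force": force on a finger pad.
Only numpy, scipy, OpenCV 4.12 (cv2) and the standard library are available. Lean on these libraries where they do the work, as an engineer would, in place of code of your own. Each camera call takes 0.05 s, during which the arm holds its last target. There are 200 camera calls.

## Working session

There is one attempt and no reset: what is moved stays moved. The work goes in short steps, Python scripts to look and compute and a tool call to move; the robot and the scene stay as the last step left them, time stands still between calls to the robot, and variables do not carry over. Pictures are saved under pics/ and viewed, at most 14 in all, crops included, and the job is handed in when it is done.

Besides the shell and the picture viewer there is one more tool, called after "Emit:" as name(argument=value, ...), one argument or row to a line, values as JSON. move_arm: Moves the arm, as the interface text tells. Its arguments: {"type":"object","properties":{"steps":{"type":"array","items":{"type":"object","properties":{"dx":{"type":"number"},"dy":{"type":"number"},"dz":{"type":"number"},"spin":{"type":"number"}}}},"claw":{"type":"number"},"squeeze":{"type":"number"}},"required":["steps"]}

```bash
mkdir -p pics
cat > h.py <<'E'
import numpy as np, cv2
from scipy.spatial.transform import Rotation as Ro
from bench import telemetry, imaging, job, r
def snap(name, fn, crop=None, scale=1):
    c=imaging.camera(name); im=c["img"][:,:,::-1].copy()
    np.savez('pics/'+fn+'.npz',K=c["camera_matrix"],R=c["R"],t=c["t"])
    cv2.imwrite('pics/'+fn+'_raw.png',im)
    if crop: x0,y0,x1,y1=crop; im=im[y0:y1,x0:x1]
    if scale!=1: im=cv2.resize(im,None,fx=scale,fy=scale,interpolation=cv2.INTER_CUBIC)
    cv2.imwrite('pics/'+fn+'.png',im)
def ray(fn,u,v,z):
    d=np.load('pics/'+fn+'.npz'); K,R,t=d['K'],d['R'],d['t']
    o=-R.T@t; w=R.T@np.linalg.inv(K)@np.array([u,v,1.])
    return o+w*(z-o[2])/w[2]
def proj(fn,X):
    d=np.load('pics/'+fn+'.npz'); p=d['K']@(d['R']@np.array(X)+d['t']); return p[:2]/p[2]
def delta(gx,gy,gz=None):
    """cm shift in tool axes to bring grasp pt to world x,y (z)"""
    s=telemetry.read_state(); Rm=Ro.from_quat(s["eef_rot"]).as_matrix(); p=np.array(s["ee_pos"])
    g=p+Rm[:,2]*.164; 
    return (Rm.T@(np.array([gx,gy,g[2] if gz is None else gz])-g)*100).round(2)
def st():
    s=telemetry.read_state(); Rm=Ro.from_quat(s["eef_rot"]).as_matrix()
    print('t',round(s["time"],2),'grasp',(np.array(s["ee_pos"])+Rm[:,2]*.164).round(4),'w',round(s["width"],4),'grip',round(s["grip_force"],1),'f',np.round(s["ft_force"],1)); print(Rm.round(3).tolist())
E
python3 - <<'E'
from h import *
st(); print(r.tips_ahead)
for n in ("top","side"):
    snap(n,n+'0',scale=1.42)
    d=np.load(f'pics/{n}0.npz'); print(n,(-d['R'].T@d['t']).round(3),d['K'][0,0])
E
```

```text
t 0.0 grasp [ 0.2551 -0.5702  0.24  ] w 0.0866 grip 0.0 f [0.3 0.1 0.1]
[[0.913, 0.408, -0.001], [0.408, -0.913, 0.001], [-0.0, -0.001, -1.0]]
0.1822
top [ 0.439 -0.029  1.121] 385.19090028898216
side [0.464 0.928 1.088] 461.32499639002305
```

View pics/top0.png

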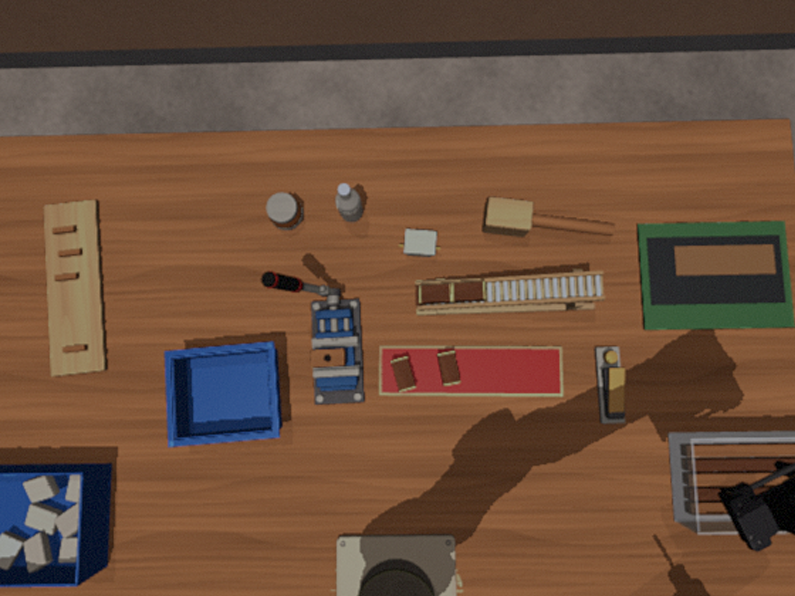

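View pics/side0.png

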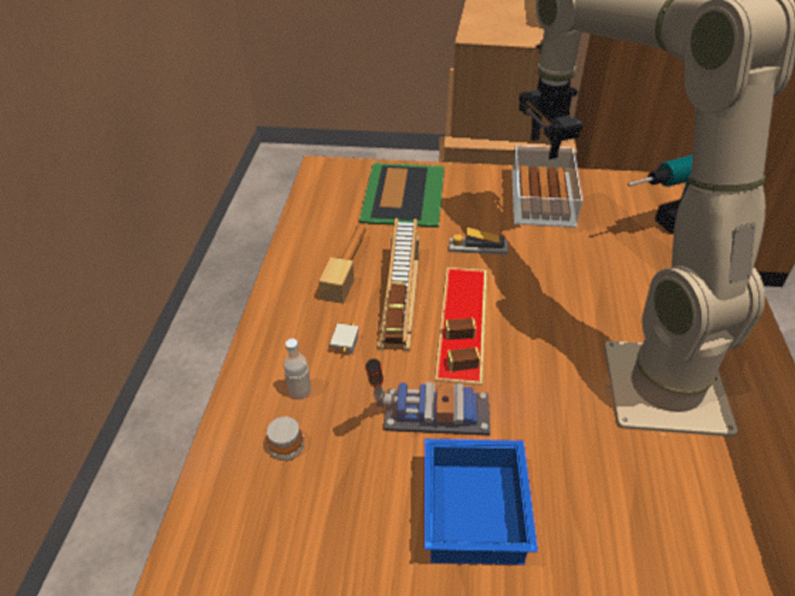

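The top view shows two new blanks on the red mat (402,373 and 449,368), the finished one in the vise (329,357), old stock in the lane (433,292 and 467,290), and the wrench sleeve at (283,281). Next I'll enlarge this view.

Run:
```python
from h import *
im=cv2.imread('pics/top0_raw.png')
a=cv2.resize(im[180:290,175:345],None,fx=4.7,fy=4.7,interpolation=cv2.INTER_CUBIC)
cv2.imwrite('pics/topA.png',a)
P=lambda u,v,z:ray('top0',u/1.42,v/1.42,z).round(4)
print('fin',P(329,357,.064));print('tub',P(222,394,.072));print('wr tip',P(268,280,.2))
print('lane low',P(417,297,.05),'top',P(603,286,.109))
print('n',P(403,373,.038),P(449,368,.038))
```

```text
fin [0.4626 0.1206 0.064 ]
tub [0.3955 0.324  0.072 ]
wr tip [0.5925 0.2058 0.2   ]
lane low [ 0.5781 -0.0517  0.05  ] top [ 0.5848 -0.3963  0.109 ]
n [ 0.4295 -0.0215  0.038 ] [ 0.4379 -0.112   0.038 ]
```

View pics/topA.png

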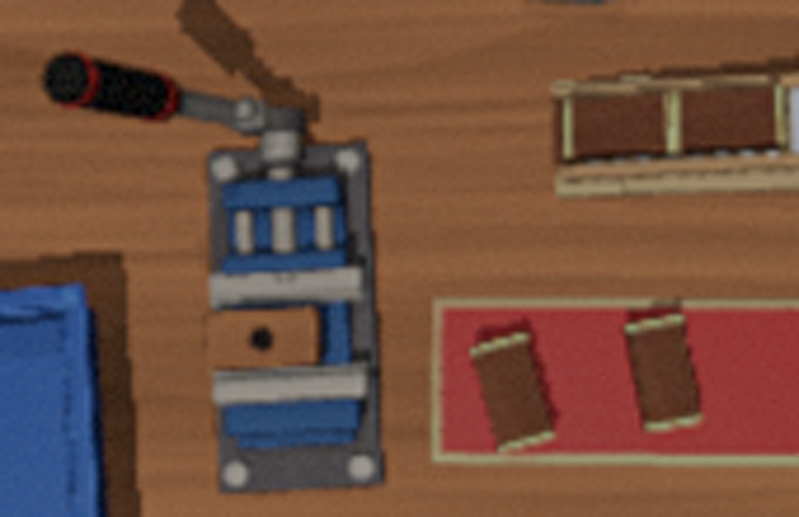

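Run:
```python
from h import *
P=lambda u,v,z:ray('top0',175+u/4.7,180+v/4.7,z).round(4)
b=[P(*q,.012) for q in [(222,167),(348,158),(235,473),(362,465)]]
print('bolts',*b,'c',np.mean(b,0)); 
d=b[0]+b[1]-b[2]-b[3]; print('vise yaw from bolts',np.arctan2(d[1],d[0]))
f=[P(214,376,.044),P(366,367,.044)];m=[P(212,306,.044),P(362,293,.044)]
print('fixed',*f,'mov',*m)
for n in (f,m): e=n[0]-n[1]; print(np.arctan2(-e[0],e[1]))
q=[P(*c,.064) for c in [(208,310),(318,306),(320,363),(211,368)]];print('fin',*q,np.mean(q,0))
print('screw head',P(281,148,.04), 'sleeve',P(70,80,.2),P(175,98,.13))
print('laneA',P(567,98,.06),P(567,157,.06),P(787,85,.075),P(787,150,.075))
for c in [[(472,355),(527,335),(553,435),(500,452)],[(625,325),(682,315),(702,420),(646,430)]]:
    q=np.array([P(*k,.038) for k in c]); d=q[0]+q[1]-q[2]-q[3]
    print('new',q.mean(0).round(4),'yaw',np.arctan2(d[1],d[0]).round(3),np.linalg.norm(d)/2)
# lane rails at far end from full top picture
for u,v in [(603,272),(603,300)]: print(ray('top0',u/1.42,v/1.42,.109))
# tub corners
print([ray('top0',u/1.42,v/1.42,.072).round(3).tolist() for u,v in [(165,350),(274,343),(280,436),(168,444)]])
```

```text
bolts [0.568  0.1553 0.012 ] [0.5722 0.0772 0.012 ] [0.3811 0.1472 0.012 ] [0.3847 0.07   0.012 ] c [0.4765   0.112425 0.012   ]
vise yaw from bolts 0.04084265926120457
fixed [0.4397 0.1546 0.044 ] [0.4436 0.0644 0.044 ] mov [0.4811 0.1559 0.044 ] [0.4874 0.0664 0.044 ]
0.04321033730139134
0.07027514560939542
fin [0.4781 0.1548 0.064 ] [0.4793 0.0904 0.064 ] [0.4462 0.0894 0.064 ] [0.4444 0.153  0.064 ] [0.462  0.1219 0.064 ]
screw head [0.5757 0.115  0.04  ] sleeve [0.5929 0.2029 0.2   ] [0.5933 0.1619 0.13  ]
laneA [ 0.6    -0.0574  0.06  ] [ 0.5648 -0.0567  0.06  ] [ 0.603  -0.1853  0.075 ] [ 0.5648 -0.184   0.075 ]
new [ 0.4262 -0.0224  0.038 ] yaw 0.252 0.06015033250115918
new [ 0.4376 -0.112   0.038 ] yaw 0.167 0.06298142583333599
[ 0.61117914 -0.39777854  0.109     ]
[ 0.55864153 -0.39475619  0.109     ]
[[0.481, 0.436, 0.072], [0.491, 0.225, 0.072], [0.315, 0.212, 0.072], [0.304, 0.425, 0.072]]
```

Emit:
move_arm(
  steps=[
    {"spin":-0.149},
    {"spin":-0.149},
    {"spin":-0.149},
    {"spin":-0.149},
    {"spin":-0.149},
    {"spin":-0.149},
    {"spin":-0.149},
    {"spin":-0.149},
    {"dx":4,"dy":3},
    {"dx":4,"dy":3},
    {"dx":4,"dy":3},
    {"dx":4,"dy":3},
  ],
)

```text
$.steps[0]: bad value
```

Emit:
move_arm(
  steps=[
    {"dx":4.35,"dy":0.97},
    {"dx":4.35,"dy":0.97},
    {"dx":4.35,"dy":0.97},
    {"dx":4.35,"dy":0.97},
    {"dx":4.35,"dy":0.97},
    {"dx":4.35,"dy":0.97},
    {"dx":4.35,"dy":0.97},
    {"dx":4.35,"dy":0.97},
    {"dx":4.35,"dy":0.97},
    {"dx":4.35,"dy":0.97},
    {"dx":2.35,"dy":0.97},
    {},
  ],
)

```text
$.steps[0]: bad value
```

Run:
```python
from h import *
st(); print(delta(.462,.1219,.065)); snap('wrist','w1',scale=1.42)
```

```text
t 0.1 grasp [ 0.2552 -0.5702  0.2401] w 0.0869 grip 0.0 f [-0.2 -0.2 -0.1]
[[0.913, 0.408, -0.001], [0.408, -0.913, 0.001], [-0.0, -0.001, -1.0]]
[ 47.15 -54.7   17.57]
```

View pics/w1.png

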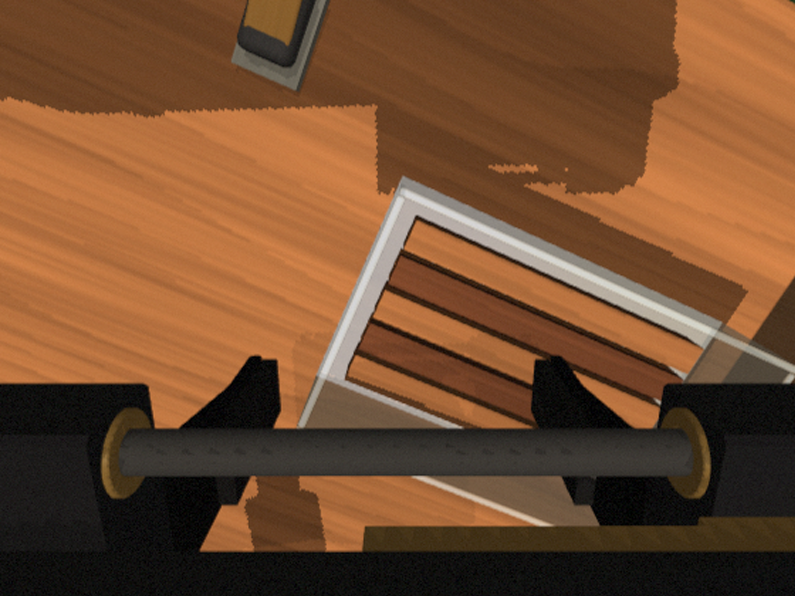

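The moves were refused, probably because every key is required, so this wrist picture still shows the clear tray under the start pose. I'll resend with full rows.

Emit:
move_arm(
  steps=[
    {"dx":0,"dy":0,"dz":0,"spin":-0.149},
    {"dx":0,"dy":0,"dz":0,"spin":-0.149},
    {"dx":0,"dy":0,"dz":0,"spin":-0.149},
    {"dx":0,"dy":0,"dz":0,"spin":-0.149},
    {"dx":0,"dy":0,"dz":0,"spin":-0.149},
    {"dx":0,"dy":0,"dz":0,"spin":-0.149},
    {"dx":0,"dy":0,"dz":0,"spin":-0.149},
    {"dx":0,"dy":0,"dz":0,"spin":-0.149},
    {"dx":4,"dy":3,"dz":0,"spin":0},
    {"dx":4,"dy":3,"dz":0,"spin":0},
    {"dx":4,"dy":3,"dz":0,"spin":0},
    {"dx":4,"dy":3,"dz":0,"spin":0},
  ],
)

```text
time: 1.35
ee_pos: [0.3692, -0.4038, 0.4046]
eef_rot: [0.692, 0.722, -0.0, -0.0]
ft_force: [0.4, -1.1, 0.3]
width: 0.0869
grip_force: 0.0
```

Emit:
move_arm(
  steps=[
    {"dx":4.5,"dy":1,"dz":0,"spin":0},
    {"dx":4.5,"dy":1,"dz":0,"spin":0},
    {"dx":4.5,"dy":1,"dz":0,"spin":0},
    {"dx":4.5,"dy":1,"dz":0,"spin":0},
    {"dx":4.5,"dy":1,"dz":0,"spin":0},
    {"dx":4.5,"dy":1,"dz":0,"spin":0},
    {"dx":4.5,"dy":1,"dz":0,"spin":0},
    {"dx":4.5,"dy":1,"dz":0,"spin":0},
    {"dx":4.5,"dy":1,"dz":0,"spin":0},
    {"dx":4.5,"dy":1,"dz":0,"spin":0},
    {"dx":4,"dy":1,"dz":0,"spin":0},
    {"dx":2,"dy":0,"dz":0,"spin":0},
  ],
)

```text
time: 2.55
ee_pos: [0.4569, 0.1122, 0.4049]
eef_rot: [0.691, 0.723, 0.001, -0.0]
ft_force: [-0.4, -1.2, -0.5]
width: 0.087
grip_force: 0.0
```

Run:
```python
from h import *
st(); print(delta(.462,.1219,.065)); snap('wrist','w2',scale=1.42); print(proj('w2',[.462,.1219,.064])*1.42)
```

```text
t 2.55 grasp [0.457  0.1124 0.2409] w 0.087 grip 0.0 f [-0.4 -1.2 -0.5]
[[-0.046, 0.999, 0.001], [0.999, 0.046, 0.001], [0.001, 0.001, -1.0]]
[ 0.91  0.53 17.59]
[413.94726663 257.3874458 ]
```

View pics/w2.png

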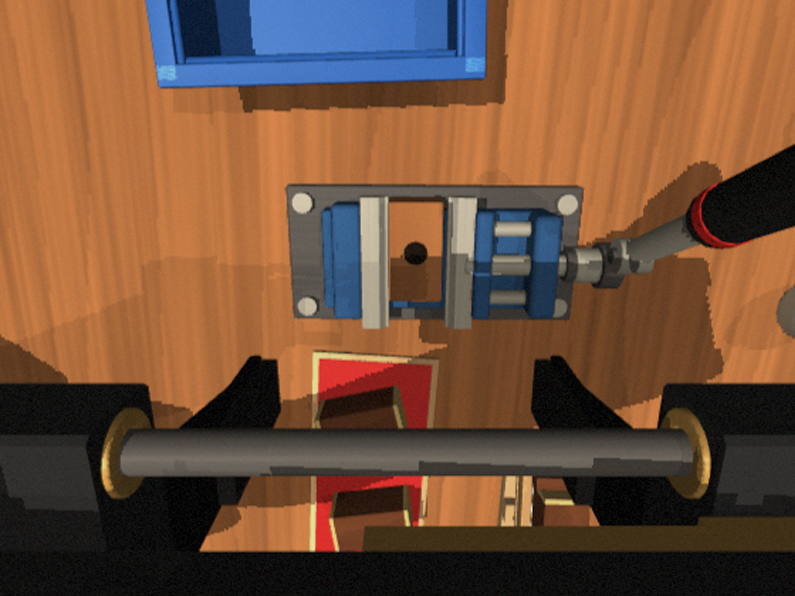

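The wrist view shows the finished blank's hole at (415,253), against a predicted (414,257). The jaw faces are at columns 388 and 446. I'll go down.

Run:
```python
from h import *
P=lambda u,v,z:ray('w2',u/1.42,v/1.42,z).round(4)
print('hole',P(415,253,.064),'fixed',P(388,198,.038),P(387,327,.038),'mov',P(446,198,.038),P(445,327,.038))
print('jaw ends', P(375,197,.044),P(375,328,.044),P(461,197,.044),P(460,328,.044))
print('axis end', P(612,262,.04),'sleeve inner band',P(712,222,.15))
```

```text
hole [0.4625 0.1247 0.064 ] fixed [0.4437 0.1552 0.038 ] [0.4462 0.065  0.038 ] mov [0.4818 0.1569 0.038 ] [0.4873 0.0668 0.038 ]
jaw ends [0.4354 0.1561 0.044 ] [0.438  0.0661 0.044 ] [0.4909 0.1586 0.044 ] [0.4972 0.0688 0.044 ]
axis end [0.597  0.1195 0.04  ] sleeve inner band [0.5931 0.1635 0.15  ]
```

Emit:
move_arm(
  steps=[
    {"dx":1,"dy":0.5,"dz":3,"spin":0},
    {"dx":0,"dy":0,"dz":4,"spin":0},
    {"dx":0,"dy":0,"dz":4,"spin":0},
    {"dx":0,"dy":0,"dz":4,"spin":0},
    {"dx":0,"dy":0,"dz":2.5,"spin":0},
    {"dx":0,"dy":0,"dz":0,"spin":0},
    {"dx":0,"dy":0,"dz":0,"spin":0},
  ],
)

```text
time: 3.3
ee_pos: [0.4614, 0.1186, 0.2295]
eef_rot: [0.692, 0.722, -0.001, -0.0]
ft_force: [-1.8, 0.6, 2.8]
width: 0.087
grip_force: 1.5
```

Emit:
move_arm(
  steps=[
    {"dx":0,"dy":0,"dz":0,"spin":0},
    {"dx":0,"dy":0,"dz":0,"spin":0},
    {"dx":0,"dy":0,"dz":0,"spin":0},
    {"dx":0,"dy":0,"dz":0,"spin":0},
    {"dx":0,"dy":0,"dz":0,"spin":0},
    {"dx":0,"dy":0,"dz":0,"spin":0},
    {"dx":0,"dy":0,"dz":0,"spin":0},
    {"dx":0,"dy":0,"dz":0,"spin":0},
  ],
  claw=2.5,
  squeeze=25,
)

```text
time: 4.1
ee_pos: [0.4619, 0.1188, 0.2299]
eef_rot: [0.692, 0.722, 0.0, 0.0]
ft_force: [0.3, 0.5, -0.1]
width: 0.0337
grip_force: 25.0
```

Emit:
move_arm(
  steps=[
    {"dx":0,"dy":0,"dz":-2,"spin":0},
    {"dx":0,"dy":0,"dz":-4,"spin":0},
    {"dx":0,"dy":0,"dz":-3,"spin":0},
    {"dx":3,"dy":-0.8,"dz":0,"spin":0},
    {"dx":4,"dy":-1.1,"dz":0,"spin":0},
    {"dx":4,"dy":-1.1,"dz":0,"spin":0},
    {"dx":4,"dy":-1.1,"dz":0,"spin":0},
    {"dx":4,"dy":-1,"dz":0,"spin":0},
    {"dx":1.5,"dy":-0.4,"dz":0,"spin":0},
    {"dx":0,"dy":0,"dz":0,"spin":0},
  ],
)

```text
time: 5.1
ee_pos: [0.3964, 0.3237, 0.3197]
eef_rot: [0.69, 0.723, 0.0, -0.001]
ft_force: [-0.9, 0.6, -1.1]
width: 0.0336
grip_force: 25.0
```

Run:
```python
from h import *
st(); print(delta(.397,.324,.045))
```

```text
t 5.1 grasp [0.3962 0.3239 0.1557] w 0.0336 grip 25.0 f [-0.9  0.6 -1.1]
[[-0.047, 0.999, -0.001], [0.999, 0.047, 0.001], [0.001, -0.001, -1.0]]
[-1.000e-02  9.000e-02  1.107e+01]
```

Gripped and in place. Now lower, release and lift.

Emit:
move_arm(
  steps=[
    {"dx":0,"dy":0,"dz":4,"spin":0},
    {"dx":0,"dy":0,"dz":4,"spin":0},
    {"dx":0,"dy":0,"dz":2,"spin":0},
    {"dx":0,"dy":0,"dz":1,"spin":0},
    {"dx":0,"dy":0,"dz":0,"spin":0},
    {"dx":0,"dy":0,"dz":0,"spin":0},
  ],
)

```text
time: 5.7
ee_pos: [0.3986, 0.3213, 0.2107]
eef_rot: [0.692, 0.722, 0.001, 0.0]
ft_force: [0.3, -0.4, 0.7]
width: 0.0339
grip_force: 25.0
```

Emit:
move_arm(
  steps=[
    {"dx":0,"dy":0,"dz":0,"spin":0},
    {"dx":0,"dy":0,"dz":0,"spin":0},
    {"dx":0,"dy":0,"dz":0,"spin":0},
    {"dx":0,"dy":0,"dz":0,"spin":0},
    {"dx":0,"dy":0,"dz":-3,"spin":0},
    {"dx":0,"dy":0,"dz":-5,"spin":0},
    {"dx":0,"dy":0,"dz":-5,"spin":0},
    {"dx":0,"dy":0,"dz":-5,"spin":0},
    {"dx":0,"dy":0,"dz":0,"spin":0},
  ],
  claw=7,
)

```text
time: 6.6
ee_pos: [0.3984, 0.323, 0.3961]
eef_rot: [0.692, 0.722, 0.004, 0.001]
ft_force: [0.3, 0.9, -0.7]
width: 0.0696
grip_force: 0.0
```

Emit:
move_arm(
  steps=[
    {"dx":-4,"dy":0.5,"dz":0,"spin":0},
    {"dx":-4.5,"dy":0.5,"dz":0,"spin":0},
    {"dx":-4.5,"dy":0.5,"dz":0,"spin":0},
    {"dx":-4.5,"dy":0.5,"dz":0,"spin":0},
    {"dx":-4.5,"dy":0.5,"dz":0,"spin":0},
    {"dx":-4,"dy":2.8,"dz":0,"spin":0},
    {"dx":-4,"dy":2.8,"dz":0,"spin":0},
    {"dx":-4,"dy":2.8,"dz":0,"spin":0},
    {"dx":-4,"dy":2.8,"dz":0,"spin":0},
    {"dx":-4,"dy":2.8,"dz":0,"spin":0},
    {"dx":-1,"dy":0,"dz":0,"spin":0.038},
    {"dx":0,"dy":0,"dz":0,"spin":0},
  ],
)

```text
time: 7.8
ee_pos: [0.5811, -0.1033, 0.3886]
eef_rot: [0.707, 0.707, -0.0, -0.001]
ft_force: [0.3, 0.4, 0.3]
width: 0.07
grip_force: 0.0
```

Run:
```python
from h import *
st(); snap('wrist','w3',scale=1.42); snap('top','t3'); snap('side','s3')
```

```text
t 7.8 grasp [ 0.5808 -0.1032  0.2246] w 0.07 grip 0.0 f [0.3 0.4 0.3]
[[-0.0, 1.0, -0.002], [1.0, 0.0, 0.001], [0.001, -0.002, -1.0]]
```

View pics/w3.png

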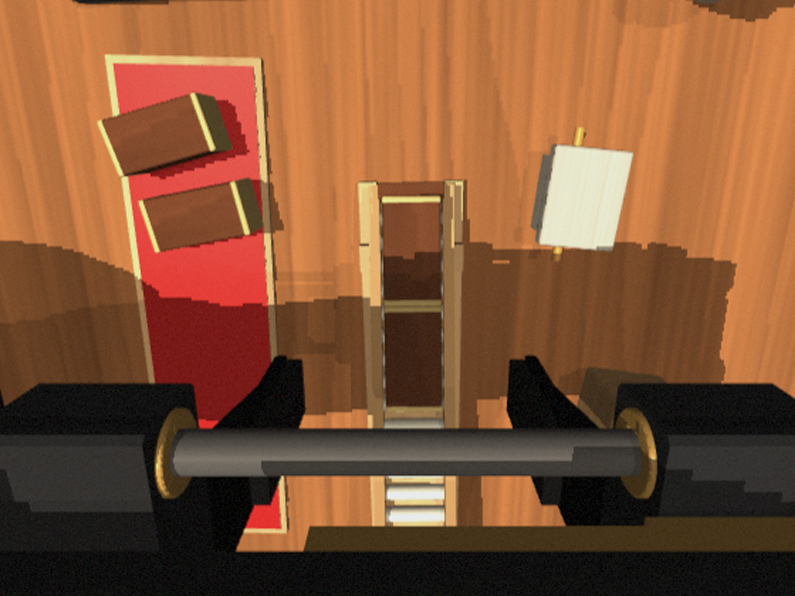

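The wrist view shows old1 at (383–440, 200–302) and old2 behind it. The new blanks are now closer together, so one was knocked.

Run:
```python
from h import *
P=lambda u,v,z:ray('w3',u/1.42,v/1.42,z).round(4)
f=(P(382,199,.0633)+P(441,199,.0633))/2; b=(P(384,302,.0766)+P(441,301,.0766))/2
print(f,b,(f+b)/2, b-f,'width',P(441,199,.0633)-P(382,199,.0633))
f2=(P(385,411,.09)+P(441,409,.09))/2; print('old2 end',f2)
```

```text
[ 0.58405 -0.056    0.0633 ] [ 0.58475 -0.114    0.0766 ] [ 0.5844  -0.085    0.06995] [ 0.0007 -0.058   0.0133] width [0.0341 0.     0.    ]
old2 end [ 0.58515 -0.1779   0.09   ]
```

Emit:
move_arm(
  steps=[
    {"dx":1.7,"dy":0.35,"dz":2.5,"spin":0},
    {"dx":0,"dy":0,"dz":4,"spin":0},
    {"dx":0,"dy":0,"dz":4,"spin":0},
    {"dx":0,"dy":0,"dz":3,"spin":0},
    {"dx":0,"dy":0,"dz":2,"spin":0},
    {"dx":0,"dy":0,"dz":0,"spin":0},
    {"dx":0,"dy":0,"dz":0,"spin":0},
  ],
)

```text
time: 8.65
ee_pos: [0.5844, -0.0832, 0.2359]
eef_rot: [0.705, 0.709, 0.0, 0.0]
ft_force: [-0.0, -0.1, 0.8]
width: 0.0699
grip_force: 0.0
```

Emit:
move_arm(
  steps=[
    {"dx":0,"dy":0,"dz":0,"spin":0},
    {"dx":0,"dy":0,"dz":0,"spin":0},
    {"dx":0,"dy":0,"dz":0,"spin":0},
    {"dx":0,"dy":0,"dz":0,"spin":0},
    {"dx":0,"dy":0,"dz":0,"spin":0},
    {"dx":0,"dy":0,"dz":0,"spin":0},
    {"dx":0,"dy":0,"dz":0,"spin":0},
  ],
  claw=2.5,
  squeeze=30,
)

```text
time: 9.35
ee_pos: [0.5844, -0.0844, 0.2349]
eef_rot: [0.706, 0.709, -0.0, 0.0]
ft_force: [-1.2, -0.2, 1.2]
width: 0.0336
grip_force: 30.0
```

Run:
```python
from h import *
st()
```

```text
t 9.35 grasp [ 0.5844 -0.0845  0.0709] w 0.0336 grip 30.0 f [-1.2 -0.2  1.2]
[[-0.004, 1.0, 0.0], [1.0, 0.004, -0.0], [-0.0, 0.0, -1.0]]
```

Emit:
move_arm(
  steps=[
    {"dx":0,"dy":0,"dz":-2,"spin":0},
    {"dx":0,"dy":0,"dz":-4,"spin":0},
    {"dx":0,"dy":0,"dz":-4,"spin":0},
    {"dx":0,"dy":-3,"dz":0,"spin":0},
    {"dx":2,"dy":-4,"dz":0,"spin":0},
    {"dx":4,"dy":-3,"dz":0,"spin":0},
    {"dx":4,"dy":-2,"dz":0,"spin":0},
    {"dx":4,"dy":0,"dz":0,"spin":0},
    {"dx":4,"dy":0,"dz":0,"spin":0},
    {"dx":2,"dy":0,"dz":0,"spin":-0.041},
    {"dx":0,"dy":0,"dz":0,"spin":0},
    {"dx":0,"dy":0,"dz":0,"spin":0},
  ],
)

```text
time: 10.55
ee_pos: [0.4635, 0.1149, 0.3346]
eef_rot: [0.691, 0.723, -0.0, -0.0]
ft_force: [0.0, -0.9, -0.9]
width: 0.0338
grip_force: 30.0
```

Run:
```python
from h import *
st(); print(delta(.463,.116,.078)); snap('wrist','w4',scale=1.42)
```

```text
t 10.55 grasp [0.4634 0.1149 0.1706] w 0.0338 grip 30.0 f [ 0.  -0.9 -0.9]
[[-0.045, 0.999, -0.0], [0.999, 0.045, -0.0], [-0.0, -0.0, -1.0]]
[ 0.12 -0.03  9.26]
```

View pics/w4.png

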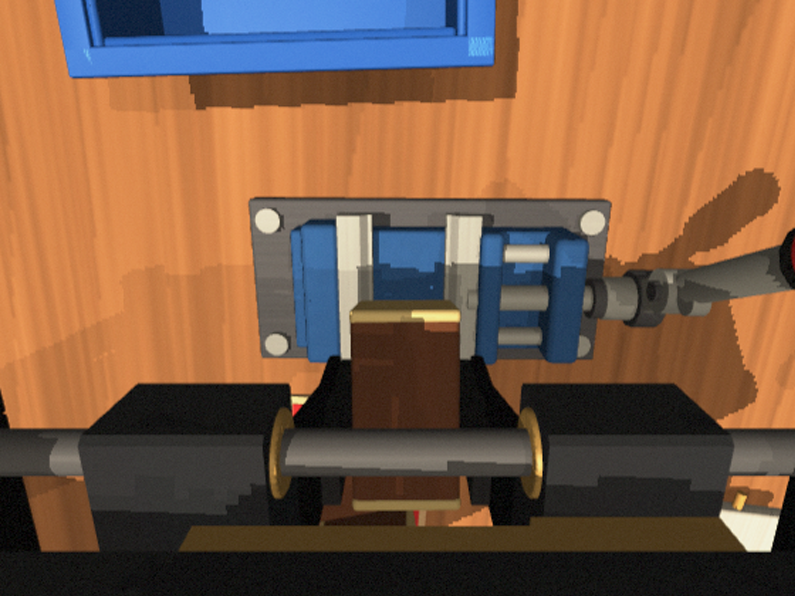

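The view shows old1 held straight and the empty jaws with faces at columns 372 and 446. I'll check the gap centre from here.

Run:
```python
from h import *
P=lambda u,v,z:ray('w4',u/1.42,v/1.42,z).round(4)
a=P(372,215,.038);b=P(371,290,.038);c=P(446,215,.038);d=P(446,290,.038); print(a,b,c,d)
n=np.array([np.cos(.045),np.sin(.045),0]); o=np.array([.463,.116,0])
print([round(float((p-o)@n)*1000,1) for p in (a,b,c,d)],'along n rel. to target')
```

```text
[0.4438 0.1559 0.038 ] [0.4443 0.1146 0.038 ] [0.4829 0.1577 0.038 ] [0.4857 0.1165 0.038 ]
[-17.4, -18.7, 21.8, 22.7] along n rel. to target
```

Emit:
move_arm(
  steps=[
    {"dx":0.1,"dy":0.1,"dz":3,"spin":0},
    {"dx":0,"dy":0,"dz":3,"spin":0},
    {"dx":0,"dy":0,"dz":2,"spin":0},
    {"dx":0,"dy":0,"dz":1,"spin":0},
    {"dx":0,"dy":0,"dz":0.3,"spin":0},
    {"dx":0,"dy":0,"dz":0,"spin":0},
  ],
  squeeze=12,
)

```text
time: 11.2
ee_pos: [0.4648, 0.1158, 0.2421]
eef_rot: [0.691, 0.723, 0.0, 0.0]
ft_force: [-0.3, -0.3, -0.4]
width: 0.0338
grip_force: 12.0
```

Emit:
move_arm(
  steps=[
    {"dx":0,"dy":0,"dz":0.3,"spin":0},
    {"dx":0,"dy":0,"dz":0.3,"spin":0},
    {"dx":0,"dy":0,"dz":0.3,"spin":0},
    {"dx":0,"dy":0,"dz":0,"spin":0},
  ],
)

```text
time: 11.6
ee_pos: [0.4649, 0.1157, 0.233]
eef_rot: [0.691, 0.723, -0.0, 0.001]
ft_force: [0.4, -1.0, 2.6]
width: 0.0341
grip_force: 12.0
```

Run:
```python
from h import *
st()
```

```text
t 11.6 grasp [0.465  0.1156 0.069 ] w 0.0341 grip 12.0 f [ 0.4 -1.   2.6]
[[-0.045, 0.999, 0.001], [0.999, 0.045, -0.001], [-0.001, 0.001, -1.0]]
```

Light contact, as expected. I'll press 2 mm further, release and rise.

Emit:
move_arm(
  steps=[
    {"dx":0,"dy":0,"dz":0.2,"spin":0},
    {"dx":0,"dy":0,"dz":0,"spin":0},
  ],
)

```text
time: 11.8
ee_pos: [0.465, 0.1155, 0.2312]
eef_rot: [0.691, 0.723, -0.0, 0.001]
ft_force: [1.1, -3.0, 5.0]
width: 0.0341
grip_force: 12.0
```

Emit:
move_arm(
  steps=[
    {"dx":0,"dy":0,"dz":0,"spin":0},
    {"dx":0,"dy":0,"dz":0,"spin":0},
    {"dx":0,"dy":0,"dz":0,"spin":0},
    {"dx":0,"dy":0,"dz":0,"spin":0},
    {"dx":0,"dy":0,"dz":-2,"spin":0},
    {"dx":0,"dy":0,"dz":-4,"spin":0},
    {"dx":0,"dy":0,"dz":-4,"spin":0},
    {"dx":-3,"dy":0,"dz":-4,"spin":0},
    {"dx":-4,"dy":0,"dz":-4,"spin":0},
    {"dx":-2,"dy":0,"dz":-4,"spin":0},
    {"dx":0,"dy":0,"dz":0,"spin":0},
    {"dx":0,"dy":0,"dz":0,"spin":0},
  ],
  claw=6,
)

```text
time: 13.0
ee_pos: [0.4684, 0.0308, 0.4465]
eef_rot: [0.691, 0.722, 0.0, 0.001]
ft_force: [0.3, 0.7, -1.0]
width: 0.0597
grip_force: 0.0
```

Run:
```python
from h import *
st(); snap('wrist','w5'); snap('side','s5'); 
a=cv2.imread('pics/w5_raw.png'); b=cv2.imread('pics/s5_raw.png')
b=cv2.resize(b[210:320,240:400],(560,385),interpolation=cv2.INTER_CUBIC)
a=cv2.resize(a[40:330],(386,200))
c=np.zeros((590,560,3),np.uint8); c[:385]=b; c[388:588,:386]=a; cv2.imwrite('pics/c5.png',c)
```

```text
t 13.0 grasp [0.4686 0.0307 0.2825] w 0.0597 grip 0.0 f [ 0.3  0.7 -1. ]
[[-0.044, 0.999, 0.001], [0.999, 0.044, -0.0], [-0.001, 0.001, -1.0]]
```

View pics/c5.png

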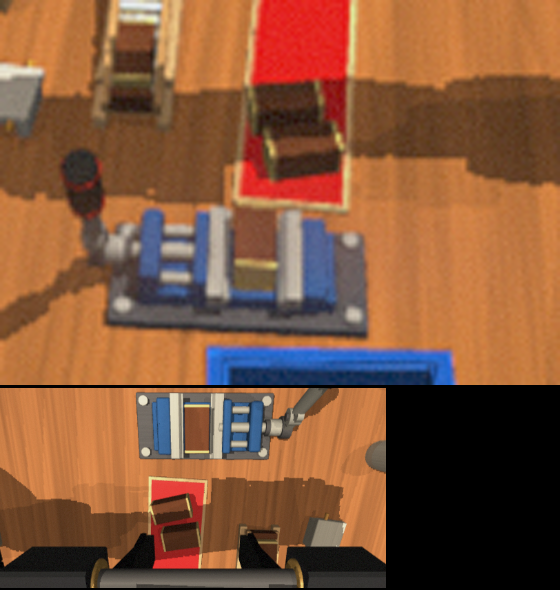

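Old1 is seated flat between the jaws, and old2 has slid to the front stop. Next, the wrench angle, fitted to the sleeve tip in top (189.5,196.6) and side (263,255.5).

Run:
```python
from h import *
from scipy.optimize import least_squares
n=np.array([np.cos(.045),np.sin(.045),0]);j=np.array([-n[1],n[0],0]);k=np.array([0,0,1])
obs=[('top0',(189.5,196.6)),('s5',(262.9,255.5))]
X=lambda q,L:np.array([q[1],.1165,.04])+L*(np.cos(q[0])*j+np.sin(q[0])*k)
f=least_squares(lambda q:np.concatenate([proj(c,X(q,.213))-p for c,p in obs]),[1.1,.593])
print(f.x,np.degrees(f.x[0]),f.fun); print('grip',X(f.x,.175))
```

```text
[1.19037186 0.59172799] 68.20328385102607 [-0.48814017 -0.24283469  0.27587943 -0.39737596]
grip [0.58880487 0.18141428 0.20248874]
```

Emit:
move_arm(
  steps=[
    {"dx":3.6,"dy":3.1,"dz":0,"spin":0},
    {"dx":3.6,"dy":3.1,"dz":0,"spin":0},
    {"dx":3.6,"dy":3.1,"dz":0,"spin":0},
    {"dx":3.6,"dy":3.2,"dz":0,"spin":0},
    {"dx":0,"dy":0,"dz":0,"spin":0},
    {"dx":0,"dy":0,"dz":0,"spin":0},
  ],
)

```text
time: 13.7
ee_pos: [0.5864, 0.1827, 0.4438]
eef_rot: [0.689, 0.724, -0.001, -0.002]
ft_force: [0.3, -0.8, 0.0]
width: 0.0597
grip_force: 0.0
```

Run:
```python
from h import *
st(); print(delta(.5888,.1814,.2025)); snap('wrist','w6',scale=1.42); print(proj('w6',[.5876,.1955,.238])*1.42)
```

```text
t 13.7 grasp [0.5857 0.1829 0.2798] w 0.0597 grip 0.0 f [ 0.3 -0.8  0. ]
[[-0.05, 0.999, -0.004], [0.999, 0.05, 0.001], [0.001, -0.004, -1.0]]
[-0.18  0.33  7.73]
[412.76576482 326.95813817]
```

View pics/w6.png

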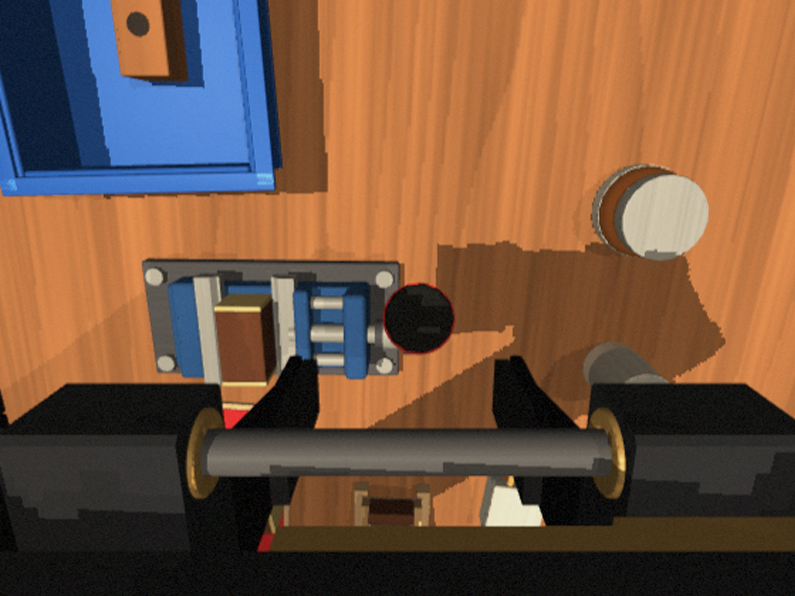

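The wrist view shows the sleeve end at (418,319), about 2–3 mm from the prediction, and the finished blank in the tub at (138,25). I'll go down and pinch.

Emit:
move_arm(
  steps=[
    {"dx":0,"dy":0.5,"dz":0,"spin":0},
    {"dx":0,"dy":0,"dz":3,"spin":0},
    {"dx":0,"dy":0,"dz":3,"spin":0},
    {"dx":0,"dy":0,"dz":1.5,"spin":0},
    {"dx":0,"dy":0,"dz":0,"spin":0},
    {"dx":0,"dy":0,"dz":0,"spin":0},
  ],
)

```text
time: 14.35
ee_pos: [0.592, 0.1802, 0.3724]
eef_rot: [0.691, 0.723, 0.0, 0.0]
ft_force: [-0.8, 1.0, 0.1]
width: 0.0602
grip_force: 0.0
```

Emit:
move_arm(
  steps=[
    {"dx":0,"dy":0,"dz":0,"spin":0},
    {"dx":0,"dy":0,"dz":0,"spin":0},
    {"dx":0,"dy":0,"dz":0,"spin":0},
    {"dx":0,"dy":0,"dz":0,"spin":0},
    {"dx":0,"dy":0,"dz":0,"spin":0},
    {"dx":0,"dy":0,"dz":0,"spin":0},
  ],
  claw=1.5,
  squeeze=25,
)

```text
time: 14.95
ee_pos: [0.5916, 0.1807, 0.3712]
eef_rot: [0.691, 0.723, -0.0, -0.0]
ft_force: [-1.4, -0.6, 2.2]
width: 0.0262
grip_force: 25.0
```

Run:
```python
from h import *
st(); s=telemetry.read_state(); Rm=Ro.from_quat(s["eef_rot"]).as_matrix(); g=np.array(s["ee_pos"])+.164*Rm[:,2]
n=np.array([np.cos(.045),np.sin(.045),0]);j=np.array([-n[1],n[0],0])
a=np.array([.592,.1165,.04]); d=g-a; y=d@j; z=d[2]; th=np.arctan2(z,y); L=np.hypot(y,z); print(np.degrees(th),L)
ths=np.radians(np.concatenate([[np.degrees(th)],np.linspace(np.degrees(th),20,16)[1:]]))
p=np.array([L*np.cos(ths),L*np.sin(ths)])*100; print(np.diff(p[0]).round(2),(-np.diff(p[1])).round(2))
```

```text
t 14.95 grasp [0.5916 0.1807 0.2072] w 0.0262 grip 25.0 f [-1.4 -0.6  2.2]
[[-0.045, 0.999, -0.0], [0.999, 0.045, -0.0], [-0.0, -0.0, -1.0]]
68.99703545307425 0.179084964815143
[0.94 0.92 0.89 0.86 0.83 0.79 0.76 0.72 0.67 0.63 0.58 0.53 0.48 0.43
 0.38] [0.39 0.45 0.5  0.55 0.6  0.64 0.69 0.73 0.77 0.8  0.84 0.87 0.9  0.93
 0.95]
```

Emit:
move_arm(
  steps=[
    {"dx":0.94,"dy":0,"dz":0.39,"spin":0},
    {"dx":0.92,"dy":0,"dz":0.45,"spin":0},
    {"dx":0.89,"dy":0,"dz":0.5,"spin":0},
    {"dx":0.86,"dy":0,"dz":0.55,"spin":0},
    {"dx":0.83,"dy":0,"dz":0.6,"spin":0},
    {"dx":0.79,"dy":0,"dz":0.64,"spin":0},
    {"dx":0.76,"dy":0,"dz":0.69,"spin":0},
    {"dx":0,"dy":0,"dz":0,"spin":0},
  ],
)

```text
time: 15.75
ee_pos: [0.5885, 0.2418, 0.3313]
eef_rot: [0.69, 0.724, -0.0, -0.001]
ft_force: [0.7, 0.3, -6.5]
width: 0.0267
grip_force: 25.0
```

Emit:
move_arm(
  steps=[
    {"dx":0.72,"dy":0,"dz":0.73,"spin":0},
    {"dx":0.67,"dy":0,"dz":0.77,"spin":0},
    {"dx":0.63,"dy":0,"dz":0.8,"spin":0},
    {"dx":0,"dy":0,"dz":0,"spin":0},
  ],
)

```text
time: 16.15
ee_pos: [0.5876, 0.2616, 0.3083]
eef_rot: [0.69, 0.723, -0.0, -0.001]
ft_force: [0.2, -1.2, -5.5]
width: 0.0266
grip_force: 25.0
```

Emit:
move_arm(
  steps=[
    {"dx":0.3,"dy":0,"dz":0.4,"spin":0},
    {"dx":0.3,"dy":0,"dz":0.42,"spin":0},
    {"dx":0.27,"dy":0,"dz":0.43,"spin":0},
    {"dx":0.26,"dy":0,"dz":0.44,"spin":0},
  ],
)

```text
time: 16.55
ee_pos: [0.5876, 0.2722, 0.2928]
eef_rot: [0.691, 0.723, 0.0, 0.0]
ft_force: [-1.3, -4.1, -0.2]
width: 0.026
grip_force: 25.0
```

Emit:
move_arm(
  steps=[
    {"dx":0.2,"dy":0,"dz":0.36,"spin":0},
    {"dx":0.2,"dy":0,"dz":0.36,"spin":0},
  ],
)

```text
time: 16.75
ee_pos: [0.5875, 0.2761, 0.2857]
eef_rot: [0.691, 0.723, 0.0, 0.0]
ft_force: [-1.7, -4.3, 2.0]
width: 0.0265
grip_force: 25.0
```

Emit:
move_arm(
  steps=[
    {"dx":0.18,"dy":0,"dz":0.36,"spin":0},
    {"dx":0,"dy":0,"dz":0,"spin":0},
  ],
)

```text
time: 16.95
ee_pos: [0.5879, 0.2774, 0.2831]
eef_rot: [0.691, 0.723, 0.0, 0.001]
ft_force: [-3.0, -8.2, 11.2]
width: 0.0266
grip_force: 25.0
```

Emit:
move_arm(
  steps=[
    {"dx":0.08,"dy":0,"dz":0.18,"spin":0},
    {"dx":0,"dy":0,"dz":0,"spin":0},
  ],
)

```text
time: 17.15
ee_pos: [0.588, 0.2781, 0.2817]
eef_rot: [0.691, 0.722, 0.0, 0.001]
ft_force: [-2.9, -8.0, 12.0]
width: 0.0263
grip_force: 25.0
```

Emit:
move_arm(
  steps=[
    {"dx":0.08,"dy":0,"dz":0.18,"spin":0},
    {"dx":0.08,"dy":0,"dz":0.18,"spin":0},
    {"dx":0,"dy":0,"dz":0,"spin":0},
  ],
)

```text
time: 17.45
ee_pos: [0.5879, 0.2797, 0.2781]
eef_rot: [0.691, 0.722, 0.0, 0.001]
ft_force: [-2.6, -7.4, 11.6]
width: 0.0262
grip_force: 25.0
```

Emit:
move_arm(
  steps=[
    {"dx":0.08,"dy":0,"dz":0.18,"spin":0},
    {"dx":0.08,"dy":0,"dz":0.18,"spin":0},
    {"dx":0,"dy":0,"dz":0,"spin":0},
  ],
)

```text
time: 17.75
ee_pos: [0.5878, 0.2814, 0.2744]
eef_rot: [0.691, 0.723, 0.0, 0.001]
ft_force: [-1.9, -7.2, 11.8]
width: 0.0265
grip_force: 25.0
```

Emit:
move_arm(
  steps=[
    {"dx":0.08,"dy":0,"dz":0.18,"spin":0},
    {"dx":0.08,"dy":0,"dz":0.18,"spin":0},
    {"dx":0,"dy":0,"dz":0,"spin":0},
  ],
)

```text
time: 18.05
ee_pos: [0.5877, 0.283, 0.2707]
eef_rot: [0.691, 0.723, 0.0, 0.001]
ft_force: [-3.1, -7.7, 10.4]
width: 0.0262
grip_force: 25.0
```

Run:
```python
from h import *
st(); snap('side','s7',(240,200,400,320),4.9)
```

```text
t 18.05 grasp [0.588  0.2829 0.1067] w 0.0262 grip 25.0 f [-3.1 -7.7 10.4]
[[-0.044, 0.999, 0.002], [0.999, 0.044, -0.001], [-0.001, 0.002, -1.0]]
```

View pics/s7.png

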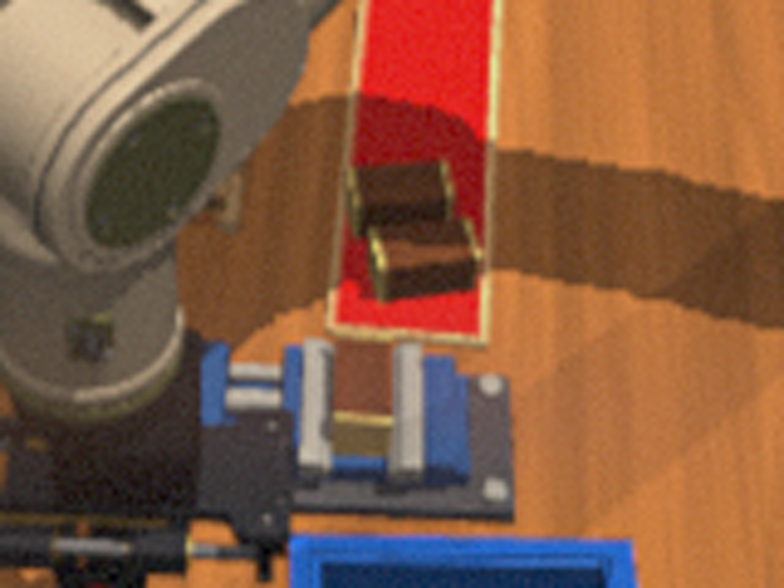

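The jaws are closed on the blank and the force is falling. The bend estimate is about 0.09; one more 3 mm for margin, then let go.

Emit:
move_arm(
  steps=[
    {"dx":0.06,"dy":0,"dz":0.14,"spin":0},
    {"dx":0.06,"dy":0,"dz":0.14,"spin":0},
    {"dx":0,"dy":0,"dz":0,"spin":0},
  ],
)

```text
time: 18.4
ee_pos: [0.5876, 0.2841, 0.2678]
eef_rot: [0.691, 0.723, 0.0, 0.001]
ft_force: [-2.4, -7.3, 9.8]
width: 0.0261
grip_force: 25.0
```

Emit:
move_arm(
  steps=[
    {"dx":0.08,"dy":0,"dz":0.18,"spin":0},
    {"dx":0,"dy":0,"dz":0,"spin":0},
  ],
)

```text
time: 18.6
ee_pos: [0.5876, 0.2849, 0.2659]
eef_rot: [0.691, 0.723, 0.0, 0.001]
ft_force: [-2.1, -6.3, 8.9]
width: 0.0264
grip_force: 25.0
```

Emit:
move_arm(
  steps=[
    {"dx":0,"dy":0,"dz":0,"spin":0},
    {"dx":0,"dy":0,"dz":0,"spin":0},
    {"dx":0,"dy":0,"dz":0,"spin":0},
    {"dx":0,"dy":0,"dz":0,"spin":0},
    {"dx":0,"dy":0,"dz":-2,"spin":0},
    {"dx":0,"dy":0,"dz":-4,"spin":0},
    {"dx":0,"dy":0,"dz":-5,"spin":0},
    {"dx":0,"dy":0,"dz":-5,"spin":0},
    {"dx":-4,"dy":-2,"dz":0,"spin":0},
    {"dx":-4,"dy":-4,"dz":0,"spin":0},
    {"dx":-4,"dy":-4,"dz":0,"spin":0},
    {"dx":-4,"dy":-2,"dz":0,"spin":0},
  ],
  claw=6,
)

```text
time: 19.8
ee_pos: [0.481, 0.1298, 0.4244]
eef_rot: [0.69, 0.724, -0.0, 0.0]
ft_force: [-0.1, -1.1, 0.7]
width: 0.06
grip_force: 0.0
```

Emit:
move_arm(
  steps=[
    {"dx":-4,"dy":-1,"dz":0,"spin":0},
    {"dx":-4,"dy":-1,"dz":0,"spin":0},
    {"dx":-4,"dy":-1,"dz":0,"spin":0},
    {"dx":-4,"dy":0,"dz":0,"spin":0},
    {"dx":-4,"dy":0,"dz":0,"spin":0},
    {"dx":0,"dy":0,"dz":0,"spin":0},
    {"dx":0,"dy":0,"dz":0,"spin":0},
  ],
)

```text
time: 20.5
ee_pos: [0.4622, -0.0717, 0.4249]
eef_rot: [0.692, 0.722, 0.0, -0.0]
ft_force: [-0.3, 0.4, 0.1]
width: 0.06
grip_force: 0.0
```

Run:
```python
from h import *
st(); snap('wrist','w8',scale=1.42); snap('side','s8')
```

```text
t 20.5 grasp [ 0.4622 -0.0717  0.2609] w 0.06 grip 0.0 f [-0.3  0.4  0.1]
[[-0.044, 0.999, 0.0], [0.999, 0.044, 0.0], [0.0, 0.0, -1.0]]
```

View pics/w8.png

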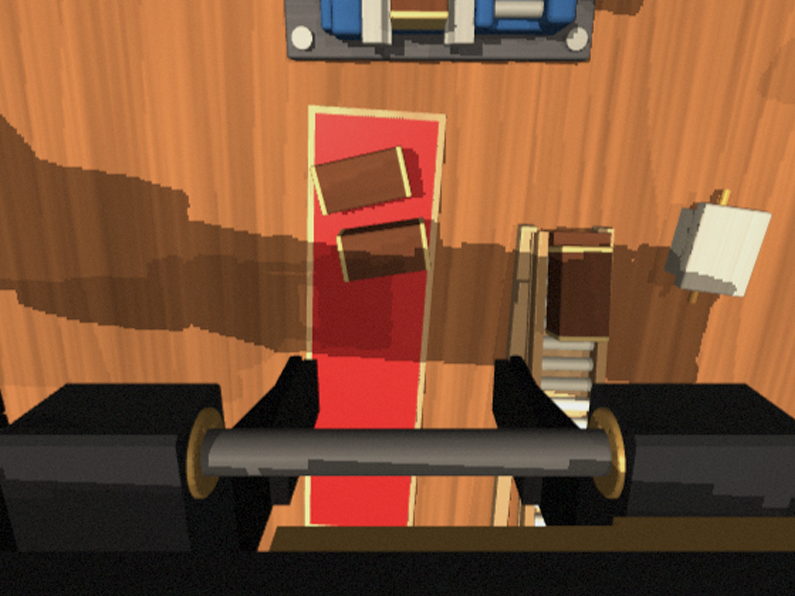

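The view shows new blanks A (top centre about 362,181) and B (about 384,250), with old2 at the lane front.

Run:
```python
from h import *
for c in [[(401,148),(408,197),(326,213),(314,167)],[(423,219),(429,268),(346,281),(337,234)]]:
    q=np.array([ray('w8',u/1.42,v/1.42,.038) for u,v in c]); d=(q[0]+q[1]-q[2]-q[3])/2; e=(q[0]+q[3]-q[1]-q[2])/2
    print(q.mean(0).round(4),'yaw',np.arctan2(d[1],d[0]).round(3),np.linalg.norm(d),np.linalg.norm(e)); m=q.mean(0)
    print(delta(m[0],m[1],.034))
```

```text
[ 0.4302 -0.0209  0.038 ] yaw 0.243 0.059645647366207616 0.032536830781177396
[ 5.07 -2.99 22.71]
[ 0.4465 -0.0688  0.038 ] yaw 0.21 0.06148483759897861 0.035335876968313376
[ 0.21 -1.58 22.71]
```

Emit:
move_arm(
  steps=[
    {"dx":0.2,"dy":-1.6,"dz":3,"spin":-0.083},
    {"dx":0,"dy":0,"dz":4,"spin":-0.083},
    {"dx":0,"dy":0,"dz":4,"spin":0},
    {"dx":0,"dy":0,"dz":4,"spin":0},
    {"dx":0,"dy":0,"dz":4,"spin":0},
    {"dx":0,"dy":0,"dz":0,"spin":0},
    {"dx":0,"dy":0,"dz":0,"spin":0},
  ],
  claw=8.7,
)

```text
time: 21.3
ee_pos: [0.4465, -0.0691, 0.2358]
eef_rot: [0.628, 0.778, 0.0, -0.0]
ft_force: [1.0, 0.3, 0.4]
width: 0.087
grip_force: 0.0
```

Run:
```python
from h import *
st(); print(delta(.4465,-.0688,.034))
```

```text
t 21.3 grasp [ 0.4464 -0.0689  0.0718] w 0.087 grip 0.0 f [1.  0.3 0.4]
[[-0.211, 0.977, -0.0], [0.977, 0.211, 0.001], [0.001, -0.0, -1.0]]
[0.   0.01 3.78]
```

Emit:
move_arm(
  steps=[
    {"dx":0,"dy":0,"dz":2,"spin":0},
    {"dx":0,"dy":0,"dz":1.8,"spin":0},
    {"dx":0,"dy":0,"dz":0,"spin":0},
    {"dx":0,"dy":0,"dz":0,"spin":0},
  ],
)

```text
time: 21.7
ee_pos: [0.4471, -0.0699, 0.199]
eef_rot: [0.629, 0.778, 0.0, 0.001]
ft_force: [-0.4, -0.0, 0.2]
width: 0.087
grip_force: 0.0
```

Emit:
move_arm(
  steps=[
    {"dx":0,"dy":0,"dz":0,"spin":0},
    {"dx":0,"dy":0,"dz":0,"spin":0},
    {"dx":0,"dy":0,"dz":0,"spin":0},
    {"dx":0,"dy":0,"dz":0,"spin":0},
    {"dx":0,"dy":0,"dz":0,"spin":0},
  ],
  claw=5,
  squeeze=20,
)

```text
time: 22.2
ee_pos: [0.4463, -0.0702, 0.1974]
eef_rot: [0.629, 0.778, -0.0, 0.0]
ft_force: [-2.0, -1.3, 6.0]
width: 0.0641
grip_force: 20.0
```

Emit:
move_arm(
  steps=[
    {"dx":0,"dy":0,"dz":-0.4,"spin":0},
    {"dx":-2,"dy":-0.7,"dz":0,"spin":0},
    {"dx":-2,"dy":-0.7,"dz":0,"spin":0},
    {"dx":-2,"dy":-0.6,"dz":0,"spin":0},
    {"dx":0,"dy":0,"dz":0,"spin":0},
    {"dx":0,"dy":0,"dz":0.35,"spin":0},
    {"dx":0,"dy":0,"dz":0,"spin":0},
  ],
)

```text
time: 22.9
ee_pos: [0.4393, -0.1323, 0.1974]
eef_rot: [0.628, 0.778, 0.0, 0.0]
ft_force: [-0.3, 0.5, -0.6]
width: 0.064
grip_force: 20.0
```

Run:
```python
from h import *
st()
```

```text
t 22.9 grasp [ 0.4393 -0.1323  0.0334] w 0.064 grip 20.0 f [-0.3  0.5 -0.6]
[[-0.21, 0.978, 0.0], [0.978, 0.21, 0.0], [-0.0, 0.0, -1.0]]
```

Emit:
move_arm(
  steps=[
    {"dx":0,"dy":0,"dz":0,"spin":0},
    {"dx":0,"dy":0,"dz":0,"spin":0},
    {"dx":0,"dy":0,"dz":0,"spin":0},
    {"dx":0,"dy":0,"dz":-2,"spin":0},
    {"dx":0,"dy":0,"dz":-4,"spin":0},
    {"dx":0,"dy":0,"dz":0,"spin":0.1428},
    {"dx":0,"dy":0,"dz":0,"spin":0.1428},
    {"dx":0,"dy":0,"dz":0,"spin":0.1428},
    {"dx":0,"dy":0,"dz":0,"spin":0.1428},
    {"dx":0,"dy":0,"dz":0,"spin":0.1428},
  ],
  claw=8,
)

```text
time: 23.9
ee_pos: [0.4392, -0.1327, 0.2575]
eef_rot: [0.862, 0.507, -0.0, 0.0]
ft_force: [-0.1, 0.5, 0.4]
width: 0.08
grip_force: 0.0
```

Emit:
move_arm(
  steps=[
    {"dx":0,"dy":0,"dz":0,"spin":0.1428},
    {"dx":0,"dy":0,"dz":0,"spin":0.1428},
    {"dx":0,"dy":0,"dz":0,"spin":0.1428},
    {"dx":0,"dy":0,"dz":0,"spin":0.1428},
    {"dx":0,"dy":0,"dz":0,"spin":0.1428},
    {"dx":0,"dy":0,"dz":0,"spin":0.1428},
    {"dx":0,"dy":0,"dz":0,"spin":0},
    {"dx":0,"dy":0,"dz":0,"spin":0},
  ],
  claw=6,
)

```text
time: 24.7
ee_pos: [0.4392, -0.1328, 0.2575]
eef_rot: [0.994, 0.108, 0.0, 0.0]
ft_force: [-0.1, -0.9, 1.1]
width: 0.0596
grip_force: 0.0
```

Run:
```python
from h import *
st(); print(delta(.4393,-.1323,.034))
```

```text
t 24.7 grasp [ 0.4392 -0.1328  0.0935] w 0.0596 grip 0.0 f [-0.1 -0.9  1.1]
[[0.977, 0.214, 0.0], [0.214, -0.977, -0.0], [-0.0, 0.0, -1.0]]
[ 0.02 -0.04  5.95]
```

Emit:
move_arm(
  steps=[
    {"dx":0,"dy":0,"dz":3,"spin":0},
    {"dx":0,"dy":0,"dz":2.7,"spin":0},
    {"dx":0,"dy":0,"dz":0,"spin":0},
    {"dx":0,"dy":0,"dz":0,"spin":0},
  ],
)

```text
time: 25.1
ee_pos: [0.4393, -0.1328, 0.2009]
eef_rot: [0.994, 0.106, -0.0, -0.0]
ft_force: [-0.9, 0.2, 0.0]
width: 0.0601
grip_force: 0.0
```

Emit:
move_arm(
  steps=[
    {"dx":0,"dy":0,"dz":0,"spin":0},
    {"dx":0,"dy":0,"dz":0,"spin":0},
    {"dx":0,"dy":0,"dz":0,"spin":0},
    {"dx":0,"dy":0,"dz":0,"spin":0},
    {"dx":0,"dy":0,"dz":0,"spin":0},
    {"dx":0,"dy":0,"dz":0,"spin":0},
  ],
  claw=2.5,
  squeeze=25,
)

```text
time: 25.7
ee_pos: [0.4393, -0.133, 0.2009]
eef_rot: [0.994, 0.105, 0.0, 0.0]
ft_force: [-1.0, 0.3, 5.6]
width: 0.034
grip_force: 25.0
```

Emit:
move_arm(
  steps=[
    {"dx":0,"dy":0,"dz":-2,"spin":0},
    {"dx":0,"dy":0,"dz":-5,"spin":0},
    {"dx":0,"dy":0,"dz":-5,"spin":0},
    {"dx":0,"dy":0,"dz":-5,"spin":0},
    {"dx":0,"dy":0,"dz":0,"spin":-0.1365},
    {"dx":0,"dy":0,"dz":0,"spin":-0.1365},
    {"dx":0,"dy":0,"dz":0,"spin":-0.1365},
    {"dx":0,"dy":0,"dz":0,"spin":-0.1365},
    {"dx":0,"dy":0,"dz":0,"spin":-0.1365},
  ],
)

```text
time: 26.6
ee_pos: [0.439, -0.1329, 0.3703]
eef_rot: [0.901, 0.435, -0.0, -0.0]
ft_force: [0.6, -0.0, -1.7]
width: 0.0338
grip_force: 25.0
```

Emit:
move_arm(
  steps=[
    {"dx":0,"dy":0,"dz":0,"spin":-0.1365},
    {"dx":0,"dy":0,"dz":0,"spin":-0.1365},
    {"dx":0,"dy":0,"dz":0,"spin":-0.1365},
    {"dx":0,"dy":0,"dz":0,"spin":-0.1365},
    {"dx":0,"dy":0,"dz":0,"spin":-0.1365},
    {"dx":-4,"dy":2.5,"dz":0,"spin":0},
    {"dx":-4,"dy":2.5,"dz":0,"spin":0},
    {"dx":-4,"dy":2.5,"dz":0,"spin":0},
    {"dx":-4,"dy":2.5,"dz":0,"spin":0},
    {"dx":-4,"dy":2.5,"dz":0,"spin":0},
    {"dx":-2.4,"dy":2.2,"dz":0,"spin":0},
    {"dx":0,"dy":0,"dz":0,"spin":0},
  ],
)

```text
time: 27.8
ee_pos: [0.5881, -0.3598, 0.368]
eef_rot: [0.706, 0.708, -0.0, -0.001]
ft_force: [-1.9, 0.2, -1.9]
width: 0.0339
grip_force: 25.0
```

Run:
```python
from h import *
st(); print(delta(.5865,-.357,.135)); snap('wrist','w9',scale=1.42)
```

```text
t 27.8 grasp [ 0.5878 -0.3596  0.204 ] w 0.0339 grip 25.0 f [-1.9  0.2 -1.9]
[[-0.002, 1.0, -0.002], [1.0, 0.002, 0.001], [0.001, -0.002, -1.0]]
[ 0.26 -0.12  6.9 ]
```

View pics/w9.png

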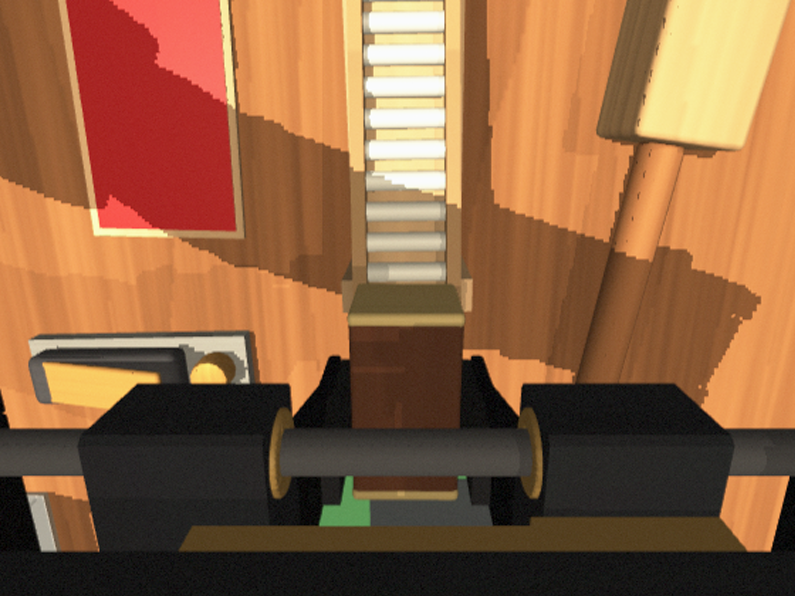

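The view shows the blank held straight, with the lane rails' inner edges at columns 365 and 446. The shade makes it unclear where the lane's end is, so I'll check by projection.

Run:
```python
from h import *
def L(s,y,z,yaw=.009,o=(.584,-.063,.030)):
    a=np.radians(12); u=np.array([np.sin(yaw),-np.cos(yaw),0]);k=np.array([0,0,1.])
    X=np.cos(a)*u+np.sin(a)*k; Z=-np.sin(a)*u+np.cos(a)*k; Y=np.cross(Z,X)
    return np.array(o)+s*X+y*Y+z*Z
print('load',L(.304,0,.017),'front',L(.032,0,.017))
for s in (.2,.25,.27,.345): print(s,[(proj('w9',L(s,y,.007))*1.42).round(0).tolist() for y in (-.02,.02)])
# rail inner at rows 250 and 100
for v in (30,150,250):
    print(v,[ (ray('w9',u/1.42,v/1.42,z)).round(4).tolist() for u,z in ((365,.08),(446,.08))])
```

```text
load [ 0.58664437 -0.35681047  0.10983366] front [ 0.58424989 -0.0907651   0.05328168]
0.2 [[361.0, 92.0], [444.0, 91.0]]
0.25 [[362.0, 197.0], [444.0, 196.0]]
0.27 [[363.0, 238.0], [444.0, 237.0]]
0.345 [[365.0, 387.0], [444.0, 386.0]]
30 [[0.5685, -0.2308, 0.08], [0.6061, -0.2307, 0.08]]
150 [[0.5674, -0.2844, 0.08], [0.6075, -0.2843, 0.08]]
250 [[0.5664, -0.3347, 0.08], [0.6087, -0.3346, 0.08]]
```

Emit:
move_arm(
  steps=[
    {"dx":0.25,"dy":0,"dz":3,"spin":0},
    {"dx":0,"dy":0,"dz":3,"spin":0},
    {"dx":0,"dy":0,"dz":0.8,"spin":0},
    {"dx":0,"dy":0,"dz":0,"spin":0},
  ],
  squeeze=10,
)

```text
time: 28.25
ee_pos: [0.5868, -0.3531, 0.3018]
eef_rot: [0.705, 0.709, -0.0, -0.001]
ft_force: [-1.0, 0.1, -0.3]
width: 0.0341
grip_force: 10.0
```

Emit:
move_arm(
  steps=[
    {"dx":0,"dy":0,"dz":0.25,"spin":0},
    {"dx":0,"dy":0,"dz":0.25,"spin":0},
    {"dx":0,"dy":0,"dz":0.25,"spin":0},
    {"dx":0,"dy":0,"dz":0,"spin":0},
  ],
)

```text
time: 28.65
ee_pos: [0.5875, -0.3537, 0.2956]
eef_rot: [0.705, 0.709, 0.0, 0.001]
ft_force: [0.0, 0.6, 0.2]
width: 0.0341
grip_force: 10.0
```

Run:
```python
from h import *
st()
```

```text
t 28.65 grasp [ 0.5876 -0.3537  0.1316] w 0.0341 grip 10.0 f [0.  0.6 0.2]
[[-0.005, 1.0, 0.001], [1.0, 0.005, -0.001], [-0.001, 0.001, -1.0]]
```

Emit:
move_arm(
  steps=[
    {"dx":0,"dy":0,"dz":0.2,"spin":0},
    {"dx":0,"dy":0,"dz":0.2,"spin":0},
    {"dx":0,"dy":0,"dz":0.2,"spin":0},
    {"dx":0,"dy":0,"dz":0,"spin":0},
  ],
)

```text
time: 29.05
ee_pos: [0.5875, -0.3536, 0.2891]
eef_rot: [0.705, 0.709, 0.0, 0.0]
ft_force: [1.5, 1.7, 3.1]
width: 0.034
grip_force: 10.0
```

Contact and it is rotating onto the slope. Release.

Emit:
move_arm(
  steps=[
    {"dx":0,"dy":0,"dz":0.1,"spin":0},
    {"dx":0,"dy":0,"dz":0,"spin":0},
    {"dx":0,"dy":0,"dz":0,"spin":0},
    {"dx":0,"dy":0,"dz":0,"spin":0},
    {"dx":0,"dy":0,"dz":0,"spin":0},
    {"dx":0,"dy":0,"dz":-2,"spin":0},
    {"dx":0,"dy":0,"dz":-4,"spin":0},
    {"dx":0,"dy":0,"dz":-4,"spin":0},
    {"dx":4,"dy":-2,"dz":0,"spin":0},
    {"dx":4,"dy":-2,"dz":0,"spin":0},
    {"dx":4,"dy":-2,"dz":0,"spin":0},
    {"dx":4,"dy":-2,"dz":0,"spin":0},
  ],
  claw=5.5,
)

```text
time: 30.25
ee_pos: [0.5055, -0.1926, 0.388]
eef_rot: [0.705, 0.709, -0.0, 0.0]
ft_force: [1.0, 0.4, 1.3]
width: 0.0552
grip_force: 0.0
```

Emit:
move_arm(
  steps=[
    {"dx":4,"dy":-2,"dz":-1,"spin":0},
    {"dx":4,"dy":-2,"dz":0,"spin":0},
    {"dx":4,"dy":-1,"dz":0,"spin":0},
    {"dx":1,"dy":0,"dz":0,"spin":0},
    {"dx":0,"dy":0,"dz":0,"spin":0},
    {"dx":0,"dy":0,"dz":0,"spin":0},
  ],
)

```text
time: 30.85
ee_pos: [0.456, -0.0655, 0.3981]
eef_rot: [0.706, 0.709, -0.0, 0.0]
ft_force: [-0.1, -0.0, 0.3]
width: 0.055
grip_force: 0.0
```

Run:
```python
from h import *
st(); snap('wrist','w10',scale=1.42)
```

```text
t 30.85 grasp [ 0.4561 -0.0656  0.2341] w 0.055 grip 0.0 f [-0.1 -0.   0.3]
[[-0.004, 1.0, 0.0], [1.0, 0.004, -0.0], [-0.0, 0.0, -1.0]]
```

View pics/w10.png

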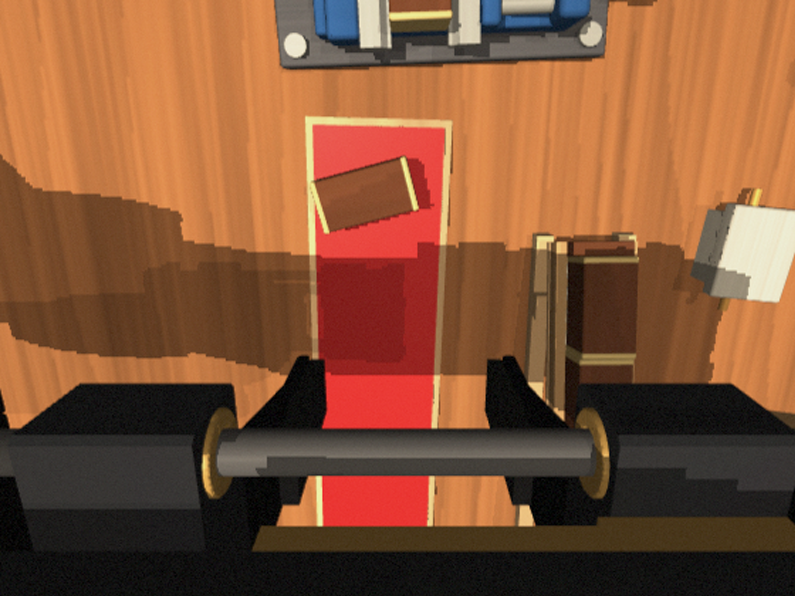

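Blank B has slid in behind old2 (joint at row 357). Blank A is at (312,180)-(405,157)-(416,209)-(328,233).

Run:
```python
from h import *
q=np.array([ray('w10',u/1.42,v/1.42,.038) for u,v in [(405,157),(416,209),(328,233),(312,180)]]); d=(q[0]+q[1]-q[2]-q[3])/2
m=q.mean(0);print(m.round(4),'yaw',np.arctan2(d[1],d[0]).round(3),delta(m[0],m[1],.036))
```

```text
[ 0.43   -0.0201  0.038 ] yaw 0.254 [ 4.58 -2.59 19.79]
```

Emit:
move_arm(
  steps=[
    {"dx":2.3,"dy":-1.3,"dz":0,"spin":0},
    {"dx":2.3,"dy":-1.3,"dz":0,"spin":0},
    {"dx":0,"dy":0,"dz":0,"spin":0.1325},
    {"dx":0,"dy":0,"dz":0,"spin":0.1325},
    {"dx":0,"dy":0,"dz":0,"spin":0.1325},
    {"dx":0,"dy":0,"dz":0,"spin":0.1325},
    {"dx":0,"dy":0,"dz":0,"spin":0.1325},
    {"dx":0,"dy":0,"dz":0,"spin":0.1325},
    {"dx":0,"dy":0,"dz":0,"spin":0.1325},
    {"dx":0,"dy":0,"dz":0,"spin":0.1325},
    {"dx":0,"dy":0,"dz":0,"spin":0.1325},
    {"dx":0,"dy":0,"dz":0,"spin":0.1325},
  ],
  claw=6.5,
)

```text
time: 32.1
ee_pos: [0.43, -0.0201, 0.3979]
eef_rot: [0.993, 0.121, -0.0, -0.0]
ft_force: [-0.1, 0.2, -0.0]
width: 0.0654
grip_force: 0.0
```

Emit:
move_arm(
  steps=[
    {"dx":0,"dy":0,"dz":4,"spin":0},
    {"dx":0,"dy":0,"dz":4,"spin":0},
    {"dx":0,"dy":0,"dz":4,"spin":0},
    {"dx":0,"dy":0,"dz":2,"spin":0},
    {"dx":0,"dy":0,"dz":0,"spin":0},
    {"dx":0,"dy":0,"dz":0,"spin":0},
  ],
)

```text
time: 32.7
ee_pos: [0.4301, -0.0192, 0.2584]
eef_rot: [0.992, 0.125, -0.0, -0.001]
ft_force: [-0.2, -0.2, 0.9]
width: 0.065
grip_force: 0.0
```

Run:
```python
from h import *
st(); print(delta(.43,-.0201,.036))
```

```text
t 32.7 grasp [ 0.43   -0.019   0.0944] w 0.065 grip 0.0 f [-0.2 -0.2  0.9]
[[0.969, 0.247, -0.0], [0.247, -0.969, 0.001], [-0.0, -0.001, -1.0]]
[-0.03  0.11  5.84]
```

Emit:
move_arm(
  steps=[
    {"dx":0,"dy":0.1,"dz":3,"spin":0},
    {"dx":0,"dy":0,"dz":2.8,"spin":0},
    {"dx":0,"dy":0,"dz":0,"spin":0},
    {"dx":0,"dy":0,"dz":0,"spin":0},
  ],
)

```text
time: 33.1
ee_pos: [0.4306, -0.0196, 0.2014]
eef_rot: [0.992, 0.125, 0.001, 0.0]
ft_force: [-0.1, 0.6, 0.4]
width: 0.0649
grip_force: 0.0
```

Emit:
move_arm(
  steps=[
    {"dx":0,"dy":0,"dz":0,"spin":0},
    {"dx":0,"dy":0,"dz":0,"spin":0},
    {"dx":0,"dy":0,"dz":0,"spin":0},
    {"dx":0,"dy":0,"dz":0,"spin":0},
    {"dx":0,"dy":0,"dz":0,"spin":0},
    {"dx":0,"dy":0,"dz":0,"spin":0},
  ],
  claw=2.5,
  squeeze=25,
)

```text
time: 33.7
ee_pos: [0.4299, -0.0195, 0.2003]
eef_rot: [0.992, 0.125, 0.0, 0.0]
ft_force: [-2.3, -1.0, 5.1]
width: 0.0338
grip_force: 25.0
```

Emit:
move_arm(
  steps=[
    {"dx":0,"dy":0,"dz":-2,"spin":0},
    {"dx":0,"dy":0,"dz":-5,"spin":0},
    {"dx":0,"dy":0,"dz":-5,"spin":0},
    {"dx":0,"dy":0,"dz":-5,"spin":0},
    {"dx":0,"dy":0,"dz":0,"spin":-0.1325},
    {"dx":0,"dy":0,"dz":0,"spin":-0.1325},
    {"dx":0,"dy":0,"dz":0,"spin":-0.1325},
    {"dx":0,"dy":0,"dz":0,"spin":-0.1325},
    {"dx":0,"dy":0,"dz":0,"spin":-0.1325},
  ],
)

```text
time: 34.6
ee_pos: [0.4297, -0.0194, 0.3698]
eef_rot: [0.896, 0.444, -0.0, -0.0]
ft_force: [0.3, -0.7, -0.6]
width: 0.034
grip_force: 25.0
```

Emit:
move_arm(
  steps=[
    {"dx":0,"dy":0,"dz":0,"spin":-0.1325},
    {"dx":0,"dy":0,"dz":0,"spin":-0.1325},
    {"dx":0,"dy":0,"dz":0,"spin":-0.1325},
    {"dx":0,"dy":0,"dz":0,"spin":-0.1325},
    {"dx":0,"dy":0,"dz":0,"spin":-0.1325},
    {"dx":-4.5,"dy":2,"dz":0,"spin":0},
    {"dx":-4.5,"dy":2,"dz":0,"spin":0},
    {"dx":-4.5,"dy":2,"dz":0,"spin":0},
    {"dx":-4.5,"dy":2,"dz":0,"spin":0},
    {"dx":-4.5,"dy":2,"dz":0,"spin":0},
    {"dx":-4.5,"dy":2,"dz":0,"spin":0},
    {"dx":-4.5,"dy":2,"dz":0,"spin":0},
  ],
)

```text
time: 35.8
ee_pos: [0.5719, -0.3358, 0.3693]
eef_rot: [0.705, 0.709, -0.0, -0.0]
ft_force: [1.7, 0.7, 0.7]
width: 0.0339
grip_force: 25.0
```

Emit:
move_arm(
  steps=[
    {"dx":-2,"dy":1.7,"dz":0,"spin":0},
    {"dx":0,"dy":0,"dz":0,"spin":0},
    {"dx":0,"dy":0,"dz":0,"spin":0},
  ],
)

```text
time: 36.1
ee_pos: [0.5887, -0.3535, 0.369]
eef_rot: [0.705, 0.709, 0.0, -0.001]
ft_force: [-0.1, 1.4, -0.7]
width: 0.0338
grip_force: 25.0
```

Run:
```python
from h import *
st(); print(delta(.5878,-.354,.136))
```

```text
t 36.1 grasp [ 0.5886 -0.3532  0.205 ] w 0.0338 grip 25.0 f [-0.1  1.4 -0.7]
[[-0.005, 1.0, -0.001], [1.0, 0.005, 0.002], [0.002, -0.001, -1.0]]
[-0.09 -0.07  6.9 ]
```

Emit:
move_arm(
  steps=[
    {"dx":-0.1,"dy":-0.1,"dz":3,"spin":0},
    {"dx":0,"dy":0,"dz":3,"spin":0},
    {"dx":0,"dy":0,"dz":0.9,"spin":0},
    {"dx":0,"dy":0,"dz":0.4,"spin":0},
    {"dx":0,"dy":0,"dz":0,"spin":0},
  ],
  squeeze=10,
)

```text
time: 36.6
ee_pos: [0.5877, -0.3542, 0.298]
eef_rot: [0.705, 0.709, 0.0, 0.0]
ft_force: [1.0, 0.2, -0.5]
width: 0.0341
grip_force: 10.0
```

Emit:
move_arm(
  steps=[
    {"dx":0,"dy":0,"dz":0.25,"spin":0},
    {"dx":0,"dy":0,"dz":0.2,"spin":0},
    {"dx":0,"dy":0,"dz":0.2,"spin":0},
    {"dx":0,"dy":0,"dz":0,"spin":0},
  ],
)

```text
time: 37.0
ee_pos: [0.5878, -0.3545, 0.291]
eef_rot: [0.705, 0.709, 0.0, 0.0]
ft_force: [-0.6, 1.2, 2.6]
width: 0.0339
grip_force: 10.0
```

Emit:
move_arm(
  steps=[
    {"dx":0,"dy":0,"dz":0.25,"spin":0},
    {"dx":0,"dy":0,"dz":0,"spin":0},
  ],
)

```text
time: 37.2
ee_pos: [0.5878, -0.3546, 0.2884]
eef_rot: [0.705, 0.709, 0.0, 0.001]
ft_force: [0.3, 1.3, 5.2]
width: 0.0342
grip_force: 10.0
```

Emit:
move_arm(
  steps=[
    {"dx":0,"dy":0,"dz":0,"spin":0},
    {"dx":0,"dy":0,"dz":0,"spin":0},
    {"dx":0,"dy":0,"dz":0,"spin":0},
    {"dx":0,"dy":0,"dz":0,"spin":0},
    {"dx":0,"dy":0,"dz":-2,"spin":0},
    {"dx":0,"dy":0,"dz":-4,"spin":0},
    {"dx":0,"dy":0,"dz":-5,"spin":0},
    {"dx":-2,"dy":-4,"dz":-3,"spin":0},
    {"dx":-2,"dy":-4,"dz":0,"spin":0},
    {"dx":-2,"dy":-4,"dz":0,"spin":0},
    {"dx":-2,"dy":-4,"dz":0,"spin":0},
    {"dx":0,"dy":0,"dz":0,"spin":0},
  ],
  claw=5.5,
)

```text
time: 38.4
ee_pos: [0.4248, -0.4388, 0.426]
eef_rot: [0.709, 0.706, -0.002, -0.0]
ft_force: [-0.6, -0.7, 0.4]
width: 0.0549
grip_force: 0.0
```

Run:
```python
from h import *
st(); snap('top','t11'); snap('side','s11')
a=cv2.imread('pics/t11_raw.png')[180:330,100:440]; b=cv2.imread('pics/s11_raw.png')[140:320,220:400]
c=np.zeros((600,800,3),np.uint8); c[:265,:600]=cv2.resize(a,(600,265),interpolation=cv2.INTER_CUBIC)
c[268:598,:330]=cv2.resize(b,(330,330),interpolation=cv2.INTER_CUBIC)
g=cv2.imread('pics/t11_raw.png')[190:230,285:430]; c[300:429,335:800]=cv2.resize(g,(465,129),interpolation=cv2.INTER_CUBIC)
g=cv2.imread('pics/t11_raw.png')[185:255,180:260]; c[440:600,335:518]=cv2.resize(g,(183,160),interpolation=cv2.INTER_CUBIC)
cv2.imwrite('pics/c11.png',c)
```

```text
t 38.4 grasp [ 0.4243 -0.4392  0.262 ] w 0.0549 grip 0.0 f [-0.6 -0.7  0.4]
[[0.005, 1.0, -0.003], [1.0, -0.005, -0.003], [-0.003, -0.003, -1.0]]
```

View pics/c11.png

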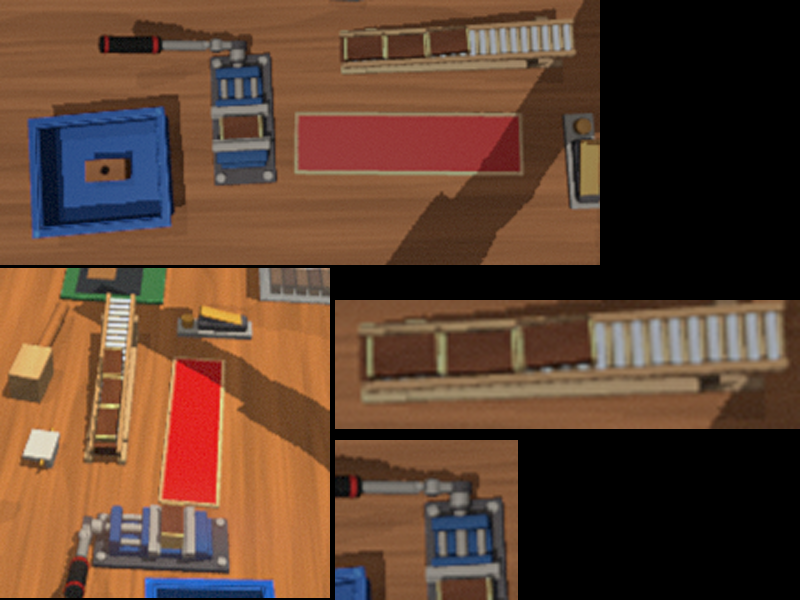

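The three blanks lie in line at the lane front, the mat is empty, the finished blank is in the tub, and old1 is clamped with the wrench straight. Handing in.

```bash
python3 -c "
from h import *
print(job.close_job())"
```

```text
the job is handed in; nothing more can be done
None
```

I handed the job in at about 38 s of simulated time. The finished blank is in the tub and the oldest blank is clamped. I pressed the wrench until the force fell off after its peak, which I took as the click because the joint itself can't be read. Both new blanks are in the lane behind the old one; no verdict came back.

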